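Hold a drawer front down with T-bolts

TASK

Lay the mahogany drawer front, pull upwards, on the T-slot plate midway between the two slots, square to them and pushed up against the stop bar. Then hold it down with every T-bolt that is in the open drawer, at least one on each side: drop the head in at a slot's wide pocket, slide it along beside the wood and give it a quarter turn, so that its arm points across over the wood. When all of them are locked and the drawer front still sits against the stop, push the empty chest drawer home until it clicks shut; leave the other things on the bench alone.

Things in the scene. Friction and masses are not known exactly. Their poses are not given: they have to be found in the camera images.
- plate: aluminium T-slot plate fixed on the bench, 270 (x) by 236 (y) by 28 mm, origin at the centre of its underside, x along its slots away from the robot, z up. Two T-slots along x at y = +81 and -81 mm: mouth 14 mm wide from x = -70 to +124 mm, lips 6 mm thick, channel below 42 mm wide, its floor 20 mm under the plate's top. Each has a wider drop-in pocket at its near end
- pocket_left (a point): centre of the drop-in pocket of the slot at y = +81 mm, level with the plate's top, axes as the plate's. Here, from x = -122 to -70 mm of the plate, the mouth is 26 mm wide, tapering into the narrow mouth over its last 6 mm. A bolt's head enters only here, its long side along the slot, until its collar rests on the plate's top; under the lips it has about 3.5 mm of lift
- pocket_right (a point): the same for the slot at y = -81 mm
- stop (a point): middle of the lower edge of the stop bar's face, at x = +120, y = 0 mm of the plate, level with the plate's top, axes as the plate's; the steel bar is 14 mm high and 110 mm wide and stands across the plate's far end
- front: mahogany board 150 (x) by 110 (y) by 18 mm, 0.3 kg, origin at the centre of its underside, z up. On its face a pale bar pull along x, 90 by 14 mm, bar 40 to 54 mm above the origin, posts at x = +34 and -34 mm. Starts on the bench left of the plate. In place its 110 mm edge meets the stop, its pull lies along the slots, each slot's middle is 26 mm from its edge and arms pass 3 mm above it
- bolt1: T-bolt hold-down, one of up to four alike, 0.2 kg, upright. Origin on its axis at the collar's underside, z up, x along its long side; both ends alike. Steel T head 34 (x) by 20 (y) by 8 mm, underside 17.5 mm below the origin; neck 10 mm across, 9.5 mm long; collar 36 mm across, 0 to 5 mm; post to 21; steel arm 92 by 20 mm at 21 to 31 mm; black grip 60 by 14 mm at 31 to 65 mm
- bolt2: as bolt1; head, arm and grip of a bolt all point along its x. They start in the open drawer, each hanging by its collar in one of the four grooves (24 mm wide, 100 mm long) of the drawer's wooden insert, 52 mm apart across the drawer, arms along the drawer's travel; lifted about 20 mm, a bolt is clear of the insert
- bolt3: as bolt1
- bolt4: as bolt1
- kit_drawer (a joint): drawer of the small grey steel chest at the right, m: 0 fully home, grows as it opens towards the robot. About 1.5 N of friction; a sprung ball catch must be passed at about 6 mm (some 6 to 9 N in all), after which it draws the drawer in and holds it at 0
- drawer_pull (a point): foremost point of the steel cup pull at the middle of the drawer's front; x points into the chest, the way the drawer closes, z up. The pull is 90 mm wide and 32 mm high about this point and stands 22 mm out from the front panel, whose top is 41 mm above this point. The chest's top is 130 mm above the bench
- tin: closed steel tin, 84 mm across, 110 mm high, origin under its centre: leave alone
- sander: cork sanding block 110 by 60 by 30 mm, origin under its centre: leave alone
- driver: screwdriver lying on the bench near the robot: leave alone
There are look-alikes about, which are no part of the job. What is shaped like the bolt1 but purple is not meant.

How it is judged:
By the outcome, as a careful person would: the job done as asked, in the order asked, and still so for the second after the job is handed in, with the robot touching nothing.
Of bolt1, bolt2, bolt3, bolt4 only 2 to 4 are there at a start; the rules pass over those that are not, and their reading is None.
At some moment in a run one of front may be knocked a few centimetres aside while the robot is not near it.
It also fails if it takes over 210 s, if anything falls off the work surface, if the arm or the gripper's body presses on something with over 40 N, if the wrist force passes 120 N, or if a joint passes its speed limit or range.

ROBOT

A 6-joint arm with a two-finger parallel gripper is mounted at the origin on the work surface. World frame = base frame: x ahead of the robot, y to its left, z up, the work surface at z = 0. Lengths are in m, angles in degrees, forces in N, time in s.
With the tool pointing down it reaches from about 0.25 to 0.725 m from the base axis. Payload 9.7 kg.
Tool frame: the origin (TCP) lies at the very end of the fingers, on their centre line; the grasp point (between the pads) lies 19 mm behind it; z points along the fingers, y is the line along which they close (so a half turn about z gives the same grasp; the last joint's range is limited). The gripper opens to 85 mm and grips with 20 to 120 N. Pads are 22 mm wide; open, the fingers measure 114 mm over their backs; the gripper's body (76 mm by 85 mm) begins 54 mm behind the grasp point. The pads swing forward as they close: fully open they stand 13 mm farther back than shut.
Start: joints at [73.51, 4.979, 10.078, 95.1, 0, 90], TCP at [0.156, 0.527, 0.231] pointing down, gripper open.
Joint ranges: [-179.16, 179.16], [-48.56, 103.87], [-65.8, 70.77], [-126.05, 130.52], [-82.76, 87.17], [-180, 180]. Speed limits (degrees/s): [127.2, 127.2, 147.25, 180, 180, 180].

INTERFACE

Orientations are given as [roll, pitch, yaw] about the fixed x, y, z axes, in that order (R = Rz(yaw) Ry(pitch) Rx(roll)).
In Python, from workcell import bot gives the robot as it stands.
- The arm moves only by the tool arm_command, never from a script. Its argument "series" is a list of rows, each a list of 4 numbers: the shift along the tool's x, y, z in m, then the turn about the tool's z in rad. A call has exactly 5 rows; each row is the pose to reach, as a shift and turn from the pose commanded when the call began, along the tool's axes at that moment; what a row does not reach only later rows make up. A row lasts 1/10 s, in which the tool goes at most 50 mm and 8.59 degrees, less where a joint would pass 70% of its speed; a pose out of reach is approached as far as the arm can. A call with a gripper value outside its range is refused whole. "hand" is the finger opening in m, from 0 to 0.0854, set as the call begins (left out, the last holds). The fingers move at their own pace and stop on an object; "grip_force" is the grip in N (left out, the last holds). Time passes only in rows, so rows that repeat a pose let the fingers close, or fill a call up. It gives the time, the measured TCP pose, the force, the opening and the grip force at its end, in the units of the state.
- bot.get_obs(): the state, without advancing time (a new reading comes with each control period).
- bot.camera(name): name is "scene" or "top" or "wrist"; returns a dict with "color" (420x560x3 uint8, blue, green, red), "camera_matrix" (3x3 intrinsics, pixels), "xyz" and "orientation" of the camera in the world; the wrist camera has in their place "T_tool_cam" (4x4, takes a point from camera to tool coordinates, whose origin is the TCP and whose axes are the flange's). Camera axes: x right, y up, looking along -z (the intrinsics and any distortion apply to the point x, -y, -z); pixel columns grow to the right and rows downward; lengths in m; the calibration is good to about 2 mm. A picture is of the moment at which its call begins: read the wrist's pose just before it. There is no depth.
- bot.job_done(): hands the job in; it is judged then, once.
Trained networks look in the newest picture that a camera, given by its name, has taken for a name from the list of things; names that differ only in an ending like _2 or _b are one class to them, and where a whole thing is asked for, a point or a joint stands for the part that bears it (a point fixed in the world has none). Each returns a list of dicts, best first, with "confidence" (0 to 1); they miss things now and then, are a little off and sometimes report something else, mostly with a low value. They report only what shows in the picture. A call takes as long as a camera call. They do not tell look-alikes from the thing itself.
- bot.find_in(camera, target): "location" ([column, row] in pixels, amid what is visible of it).
- bot.mark_of(camera, target): "location" ([column, row] in pixels: a listed point, or the origin of a listed thing).
The state is a dict: "time": time; "q": joint angles; "qd": joint speeds; "joint_efforts": joint torques, N m; "ee_pos": TCP position; "tcp_rot": TCP orientation; "wrist_force": force on the tool from outside, world axes, zero at the start; "torque": the same for the moment, N m; "opening": finger opening in m; "grasp_force": force on a finger pad.
Only numpy, scipy, OpenCV 4.12 (cv2) and the standard library are available. Lean on these libraries where they do the work, as an engineer would, in place of code of your own. Each camera call takes 0.05 s, during which the arm holds its last target. There are 200 camera calls.

## Working session

There is one attempt and no reset: what is moved stays moved. The work goes in short steps, Python scripts to look and compute and a tool call to move; the robot and the scene stay as the last step left them, time stands still between calls to the robot, and variables do not carry over. Pictures are saved under pics/ and viewed, at most 14 in all, crops included, and the job is handed in when it is done.

Besides the shell and the picture viewer there is one more tool, called by a JSON object that holds its "method" and its "body". arm_command: Moves the arm, as the interface text tells. Its arguments: {"type":"object","properties":{"series":{"type":"array"},"hand":{"type":"number"},"grip_force":{"type":"number"}},"required":["series"]}

```bash
ls; mkdir -p pics; cat > h.py <<'E'
import numpy as np, cv2
from scipy.spatial.transform import Rotation as R
from workcell import bot
def pose():
    o=bot.get_obs(); return np.array(o['ee_pos']), R.from_euler('xyz',o['tcp_rot'],degrees=True)
def cam(name):
    p,r=pose(); c=bot.camera(name); K=np.array(c['camera_matrix'])
    if name=='wrist':
        T=np.array(c['T_tool_cam']); Rc=r.as_matrix()@T[:3,:3]; t=p+r.as_matrix()@T[:3,3]
    else:
        t=np.array(c['xyz']); o=np.array(c['orientation']); Rc=o if o.shape==(3,3) else R.from_euler('xyz',o,degrees=True).as_matrix()
    return dict(img=c['color'],K=K,R=Rc,t=t,raw=c)
def ray(c,px,z):
    d=c['R']@(np.diag([1,-1,-1])@np.linalg.inv(c['K'])@np.array([px[0],px[1],1.]))
    return c['t']+d*(z-c['t'][2])/d[2]
def proj(c,P):
    q=np.diag([1,-1,-1])@c['R'].T@(np.array(P)-c['t']); u=c['K']@q; return u[:2]/u[2]
E
python3 - <<'E'
from h import *
o=bot.get_obs(); print(o)
for n in ['scene','top']:
    c=cam(n); cv2.imwrite(f'pics/{n}0.png',c['img']); print(n,[ (k,np.round(v,3).tolist()) for k,v in c['raw'].items() if k!='color'])
    for t in ['plate','front','bolt1','pocket_left','pocket_right','stop','drawer_pull','tin','sander','driver']:
        z={'pocket_left':.028,'pocket_right':.028,'stop':.028,'bolt1':.05,'drawer_pull':.06}.get(t,0)
        for d in bot.mark_of(n,t)[:6]: print(t,np.round(d['location']),round(d['confidence'],2),np.round(ray(c,d['location'],z),3))
E
```

```text
pics
{'time': 0.0, 'q': array([ 7.35098490e+01,  5.01008970e+00,  1.00342351e+01,  9.50986258e+01,
       -5.04770789e-04,  9.00004952e+01]), 'qd': array([-0.03657961,  0.0031953 ,  0.05395015,  0.04172974, -0.01281846,
        0.11554856]), 'joint_efforts': array([ 2.51786259e-03, -5.20390141e+01,  4.64802647e+01,  1.63700979e-02,
        1.28324236e-04,  1.02081935e-05]), 'ee_pos': array([0.15605633, 0.52716124, 0.23059079]), 'tcp_rot': array([-1.79925520e+02,  5.05414118e-04,  1.63509354e+02]), 'wrist_force': array([-0.31426058,  0.04214482, -0.59636261]), 'torque': array([-0.0193967 , -0.03331432,  0.00140099]), 'grasp_force': 0.0, 'opening': 0.08521381053372304}
scene [('camera_matrix', [[425.39, 0.0, 285.558], [0.0, 425.39, 209.608], [0.0, 0.0, 1.0]]), ('xyz', [1.207, -0.8, 0.845]), ('orientation', [49.899, 1.25, 39.907])]
plate [305. 193.] 0.84 [0.546 0.06  0.   ]
plate [382. 170.] 0.49 [0.675 0.325 0.   ]
front [337. 150.] 0.96 [0.479 0.334 0.   ]
bolt1 [152. 294.] 0.91 [ 0.541 -0.522  0.05 ]
bolt1 [208. 250.] 0.84 [ 0.533 -0.341  0.05 ]
bolt1 [214. 236.] 0.77 [ 0.507 -0.296 
[... 839 characters left out ...]
 -0.282  0.   ]
front [226. 287.] 0.23 [0.358 0.07  0.   ]
bolt1 [364. 233.] 0.73 [ 0.515 -0.328  0.05 ]
bolt1 [439. 195.] 0.68 [ 0.627 -0.552  0.05 ]
bolt1 [345. 236.] 0.67 [ 0.505 -0.274  0.05 ]
bolt1 [421. 237.] 0.58 [ 0.506 -0.491  0.05 ]
bolt1 [386. 232.] 0.55 [ 0.518 -0.392  0.05 ]
pocket_left [209. 254.] 0.71 [0.45  0.116 0.028]
pocket_right [262. 252.] 0.74 [ 0.459 -0.037  0.028]
stop [232. 180.] 0.87 [0.673 0.055 0.028]
drawer_pull [357. 283.] 0.85 [ 0.373 -0.305  0.06 ]
tin [233. 139.] 0.68 [0.812 0.062 0.   ]
tin [265. 248.] 0.63 [ 0.472 -0.044  0.   ]
tin [363. 235.] 0.32 [ 0.513 -0.336  0.   ]
sander [145. 182.] 0.8 [0.672 0.325 0.   ]
driver [227. 286.] 0.62 [0.359 0.067 0.   ]
```

View pics/top0.png

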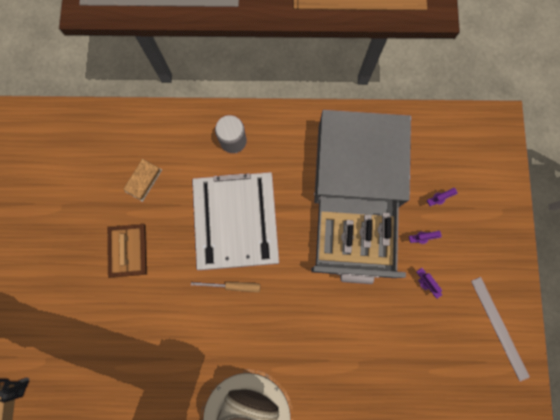

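View pics/scene0.png

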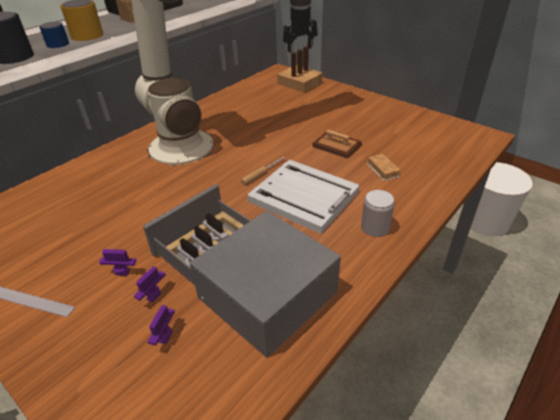

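Candidates, as top-view pixels:
- **Drawer front:** the framed brown board with a pale pull at (127,250) is the only one. The sander at (142,180) is cork.
- **Bolts:** the black-gripped ones in the drawer at (348,236), (367,233) and (387,230). The groove at (329,236) is empty.
- **Look-alikes to leave:** the purple ones at (442,196), (425,237) and (429,283).

I'm taking the board, and will check it from close by with the wrist camera.

```bash
cat >> h.py <<'E'
def delta(x,y,z,yaw,p=None,yaw0=None):
    """row (tool axes) from measured pose (or given) to world target, tool down"""
    pp,r=pose(); p=pp if p is None else np.array(p); 
    if yaw0 is None: yaw0=r.as_euler('xyz',degrees=True)[2]
    Rm=R.from_euler('xyz',[180,0,yaw0],degrees=True)
    d=Rm.inv().apply(np.array([x,y,z])-p); t=-((yaw-yaw0+180)%360-180)
    return np.round(np.append(d,np.radians(t)),4).tolist()
E
python3 -c "
from h import *
print(delta(.467,.344,.25,180)); print(np.round(cam('wrist')['raw']['T_tool_cam'],3))"
```

```text
[-0.3501, -0.0876, -0.0187, -0.2878]
[[-0.001  0.96   0.28   0.071]
 [ 1.     0.001  0.001 -0.   ]
 [ 0.001  0.28  -0.96  -0.143]
 [ 0.     0.     0.     1.   ]]
```

{"method": "arm_command", "body": {"series": [[-0.05,-0.012,-0.019,-0.05],[-0.1,-0.025,-0.019,-0.1],[-0.14,-0.036,-0.019,-0.15],[-0.18,-0.045,-0.019,-0.2],[-0.22,-0.055,-0.019,-0.288]]}}

```text
time: 1.65
ee_pos: [0.3529, 0.4111, 0.2505]
tcp_rot: [180.0, 0.0, -179.9]
wrist_force: [0.5, 0.6, 0.4]
opening: 0.0852
grasp_force: 0.0
```

```bash
python3 -c "
from h import *
print(pose()[0]); print(delta(.467,.344,.25,180))"
```

```text
[0.35287239 0.41107865 0.25047397]
[-0.114, -0.0673, 0.0005, 0.0023]
```

{"method": "arm_command", "body": {"series": [[-0.04,-0.024,0,0],[-0.08,-0.047,0,0],[-0.114,-0.067,0,0],[-0.114,-0.067,0,0],[-0.114,-0.067,0,0]]}}

```text
time: 2.15
ee_pos: [0.466, 0.3446, 0.2499]
tcp_rot: [-180.0, -0.0, 179.9]
wrist_force: [-0.4, -0.0, 0.6]
opening: 0.085
grasp_force: 0.0
```

```bash
python3 - <<'E'
from h import *
c=cam('wrist'); cv2.imwrite('pics/w1.png',c['img']); print(pose()[0])
for d in bot.mark_of('wrist','front'): print(d, ray(c,d['location'],0))
for d in bot.find_in('wrist','front'): print(d, ray(c,d['location'],.018))
E
```

```text
[0.46533542 0.34521524 0.25017527]
{'location': [292.3, 177.4], 'confidence': 0.94} [0.46151167 0.36061186 0.        ]
{'location': [292.9, 175.3], 'confidence': 0.92} [0.45574041 0.36063204 0.018     ]
{'location': [70.6, 233.3], 'confidence': 0.54} [0.53474623 0.05735481 0.018     ]
```

View pics/w1.png

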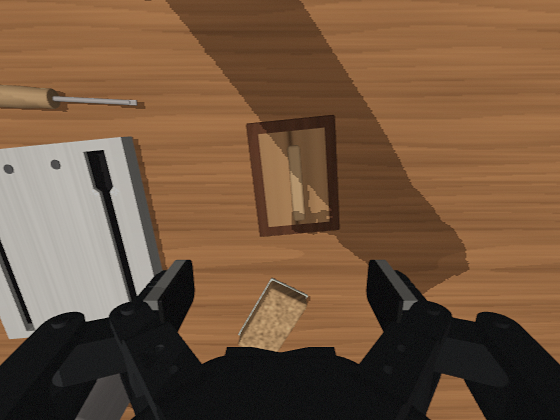

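```bash
cat >> h.py <<'E'
E
python3 - <<'E'
from h import *
import h
I=cv2.imread('pics/w1.png')
s=cv2.resize(I[95:255,220:370],None,fx=5,fy=5,interpolation=cv2.INTER_CUBIC)[:, :]
cv2.imwrite('pics/w1c.png',cv2.resize(s,(560,597)))
# rebuild camera
c=cam('wrist')
for z in (0,.018):
    P=[ray(c,p,z)[:2] for p in [(247,124),(335,115),(339,229),(261,236)]]
    P=np.array(P); print(np.round(P,3).tolist(),P.mean(0),[np.linalg.norm(P[i]-P[(i+1)%4]) for i in range(4)])
print(np.linalg.norm(c['t']),c['t'])
for a in [(290,147),(299,147),(293,222),(303,222)]: print(a,ray(c,a,.054))
E
```

```text
[[0.391, 0.303], [0.38, 0.416], [0.535, 0.429], [0.545, 0.318]] [0.46276671 0.36640688] [np.float64(0.11348511969846195), np.float64(0.1552647639702144), np.float64(0.1120626028257089), np.float64(0.15507539606766804)]
[[0.391, 0.305], [0.381, 0.412], [0.528, 0.426], [0.538, 0.319]] [0.45960604 0.36545477] [np.float64(0.10829800776998348), np.float64(0.14816801233086085), np.float64(0.10694051047212026), np.float64(0.14798729994640158)]
0.6553188022960923 [0.39361666 0.34557635 0.39380915]
(290, 147) [0.4164572  0.35664254 0.054     ]
(299, 147) [0.41645324 0.36687722 0.054     ]
(293, 222) [0.50625409 0.36120121 0.054     ]
(303, 222) [0.50624647 0.3734331  0.054     ]
```

View pics/w1c.png

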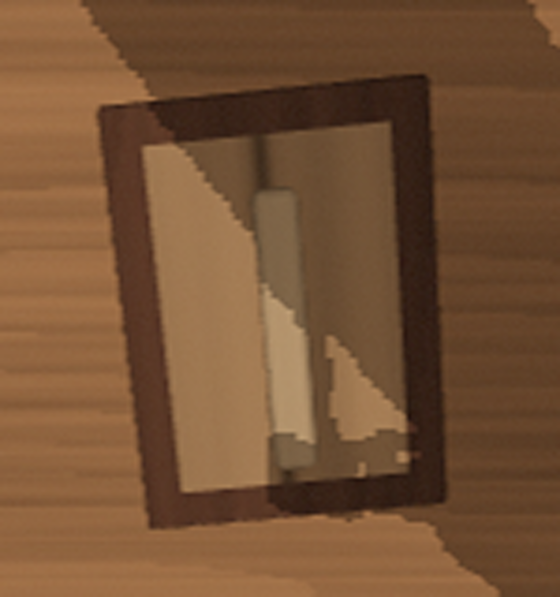

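{"method": "arm_command", "body": {"series": [[0.0055,0.02,0.04,-0.094],[0.0055,0.02,0.09,-0.094],[0.0055,0.02,0.14,-0.094],[0.0055,0.02,0.18,-0.094],[0.0055,0.02,0.221,-0.094]], "hand": 0.05, "grip_force": 40}}

```text
time: 2.85
ee_pos: [0.4588, 0.3659, 0.0279]
tcp_rot: [180.0, 0.0, -174.5]
wrist_force: [0.3, 0.6, -0.1]
opening: 0.05
grasp_force: 0.0
```

{"method": "arm_command", "body": {"series": [[0,0,0,0],[0,0,0,0],[0,0,0,0],[0,0,0,0],[0,0,0,0]], "hand": 0}}

```text
time: 3.35
ee_pos: [0.4609, 0.3662, 0.0318]
tcp_rot: [179.9, 0.2, -174.6]
wrist_force: [-1.8, -0.2, 6.9]
opening: 0.0133
grasp_force: 43.2
```

```bash
python3 - <<'E'
from h import *
c=cam('top'); 
for t,z in [('plate',0),('pocket_left',.028),('pocket_right',.028),('stop',.028)]:
    for n in ['top','scene']:
        cc=cam(n)
        for d in bot.mark_of(n,t)[:1]: print(n,t,d['confidence'],ray(cc,d['location'],z))
# full-res crop of plate from top
cv2.imwrite('pics/topplate.png',cv2.resize(c['img'][165:275,185:290],None,fx=5.4,fy=5.4,interpolation=cv2.INTER_CUBIC))
print(delta(.467,.344,.12,180))
E
```

```text
top plate 0.7 [0.55862607 0.04640567 0.        ]
scene plate 0.64 [0.54683375 0.03385013 0.        ]
top pocket_left 0.82 [0.44932434 0.12630791 0.028     ]
scene pocket_left 0.71 [ 0.51944463 -0.33188929  0.028     ]
top pocket_right 0.74 [ 0.46035034 -0.0469475   0.028     ]
scene pocket_right 0.58 [ 0.4484877  -0.02827534  0.028     ]
top stop 0.79 [0.67664088 0.04927675 0.028     ]
scene stop 0.93 [0.67046233 0.06171983 0.028     ]
[-0.004, -0.0227, -0.0882, 0.0943]
```

View pics/topplate.png

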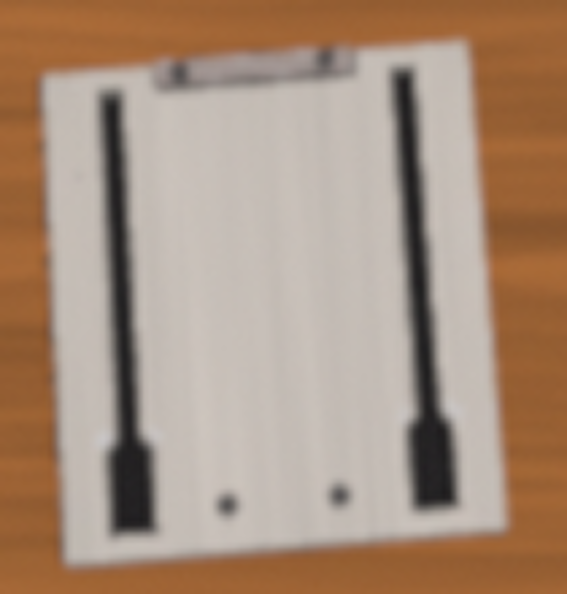

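```bash
cat >> h.py <<'E'
from scipy.optimize import least_squares
PL=dict(TL=(.135,.118),TR=(.135,-.118),BR=(-.135,-.118),BL=(-.135,.118),sl=(.124,.081),pl=(-.122,.081),sr=(.124,-.081),pr=(-.122,-.081))
def fitplate(c,px,x0=(.55,.04,.05),pts=PL,z=.028):
    def f(v,both=False):
        C,S=np.cos(v[2]),np.sin(v[2])
        return np.concatenate([proj(c,[v[0]+C*pts[k][0]-S*pts[k][1],v[1]+S*pts[k][0]+C*pts[k][1],z])-px[k] for k in px])
    r=least_squares(f,x0); return r.x,np.round(r.fun,1)
E
python3 - <<'E'
from h import *
c=cam('top')
q=dict(TL=(42,73),TR=(468,40),BR=(508,527),BL=(65,567),sl=(111,95),pl=(132,532),sr=(403,70),pr=(437,507))
px={k:np.array([185+u/5.4-.4,165+v/5.4-.4]) for k,(u,v) in q.items()}
v,res=fitplate(c,px); print(v[:2],np.degrees(v[2]),res)
E
```

```text
[0.55227793 0.04531946] 5.317362904273581 [ 0.1  0.5 -0.2  0.3 -0.2  0.3  0.2 -0.3 -0.1 -1.   0.4  0.6 -0.2 -0.8
 -0.2  0.5]
```

{"method": "arm_command", "body": {"series": [[0,0,-0.03,0],[0,0,-0.06,0],[0,0,-0.09,0],[0,0,-0.09,0],[0,0,-0.09,0]]}}

```text
time: 4.75
ee_pos: [0.4604, 0.3655, 0.1201]
tcp_rot: [179.9, 0.1, -174.6]
wrist_force: [-0.5, -1.1, -3.1]
opening: 0.0132
grasp_force: 41.8
```

{"method": "arm_command", "body": {"series": [[-0.008,-0.032,0,0],[-0.017,-0.065,0,0],[-0.025,-0.1,0,0],[-0.034,-0.135,0,0],[-0.042,-0.17,0,0]]}}

```text
time: 5.25
ee_pos: [0.5174, 0.1983, 0.1176]
tcp_rot: [-180.0, -0.1, -174.6]
wrist_force: [0.7, 0.4, -2.9]
opening: 0.0135
grasp_force: 41.8
```

{"method": "arm_command", "body": {"series": [[-0.008,-0.035,0,0],[-0.017,-0.07,0,0],[-0.025,-0.105,0,0],[-0.034,-0.14,0,0],[-0.04,-0.157,0,0]]}}

```text
time: 5.75
ee_pos: [0.5722, 0.0448, 0.1176]
tcp_rot: [-180.0, -0.1, -174.7]
wrist_force: [-0.0, 0.2, -2.2]
opening: 0.0129
grasp_force: 41.8
```

```bash
python3 - <<'E'
from h import *
print(pose()[0],bot.get_obs()['opening'])
c=cam('wrist'); cv2.imwrite('pics/w2.png',c['img']); print(delta(.5722,.0472,.075,185.3))
E
```

```text
[0.57217301 0.04478688 0.1176473 ] 0.012921217345096271
[0.0005, 0.0035, 0.0427, -0.0012]
```

View pics/w2.png

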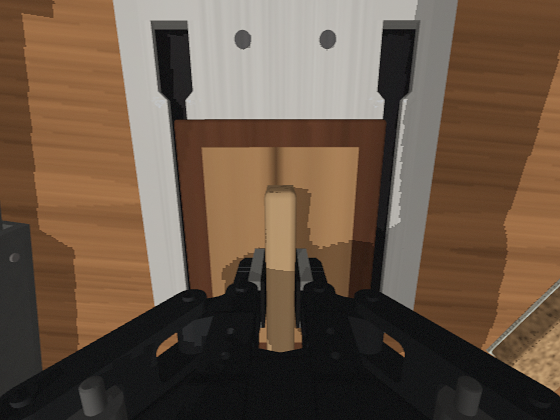

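```bash
python3 - <<'E'
from h import *
c=cam('wrist')
pts=dict(a=(-.122,-.094),b=(-.122,-.068),c=(-.122,.068),d=(-.122,.094))
px=dict(a=(152,20.5),b=(190,20.5),c=(383,20.5),d=(420,20.5))
v,res=fitplate(c,px,pts=pts); print(v,np.degrees(v[2]),res)
# board near edge, top: corners z unknown approx tcp-.029+.018
z=pose()[0][2]-.029+.018
for zz in (z,z-.004,z+.004): print(ray(c,(175,121),zz),ray(c,(386,121),zz))
C,S=np.cos(v[2]),np.sin(v[2])
W=lambda x,y:(v[0]+C*x-S*y,v[1]+S*x+C*y)
print(W(.02,0),W(.05,0))
E
```

```text
[0.55278154 0.04555188 0.08952989] 5.129684615911796 [-0.4  0.1 -1.2  0.1  0.6  0.1  1.   0.1]
[ 0.50451107 -0.01605348  0.10682177] [0.49491755 0.08990635 0.10682177]
[ 0.50456511 -0.017437    0.10282177] [0.49472294 0.09126917 0.10282177]
[ 0.50445702 -0.01466996  0.11082177] [0.49511215 0.08854354 0.11082177]
(np.float64(0.5727014405957929), np.float64(0.047340081966518816)) (np.float64(0.6025812868789776), np.float64(0.050022391809406104))
```

{"method": "arm_command", "body": {"series": [[0,0.004,0.015,0],[0,0.004,0.03,0],[0,0.004,0.045,0],[0,0.004,0.053,0],[0,0.004,0.053,0]]}}

```text
time: 6.35
ee_pos: [0.5708, 0.0518, 0.0642]
tcp_rot: [180.0, -0.2, -174.6]
wrist_force: [-0.5, 0.6, -3.0]
opening: 0.013
grasp_force: 41.8
```

{"method": "arm_command", "body": {"series": [[-0.004,0,0.002,0],[-0.008,0,0.002,0],[-0.012,0,0.002,0],[-0.016,0,0.002,0],[-0.018,0,0.002,0]]}}

```text
time: 6.85
ee_pos: [0.5905, 0.0531, 0.0645]
tcp_rot: [180.0, 0.0, -174.6]
wrist_force: [-0.3, 0.9, -3.1]
opening: 0.0132
grasp_force: 41.8
```

{"method": "arm_command", "body": {"series": [[-0.001,0,0.001,0],[-0.002,0,0.001,0],[-0.003,0,0.001,0],[-0.004,0,0.001,0],[-0.005,0,0.001,0]]}}

```text
time: 7.35
ee_pos: [0.5949, 0.0535, 0.0633]
tcp_rot: [-180.0, 0.0, -174.6]
wrist_force: [-0.8, -0.5, -2.3]
opening: 0.0129
grasp_force: 41.8
```

```bash
cat >> h.py <<'E'
V=(.5525,.0455,np.radians(5.2))
def W(x,y,v=V):
    C,S=np.cos(v[2]),np.sin(v[2]); return np.array([v[0]+C*x-S*y,v[1]+S*x+C*y])
def ortho(c,z,xs,ys,v=V):
    m=np.array([[proj(c,[*W(x,y,v),z]) for y in ys] for x in xs],np.float32)
    return cv2.remap(c['img'],m[...,0],m[...,1],cv2.INTER_LINEAR)
E
python3 - <<'E'
from h import *
ps=[pose()[0] for _ in range(3)]; print(np.round(ps,4))
c=cam('wrist')
ys=np.arange(.1,-.1,-.0005); xs=np.arange(-.135,.0,.0005)
A=ortho(c,.028,xs,ys); B=ortho(c,.046,xs,ys)
cv2.imwrite('pics/o1.png',np.vstack([A,B]))
g=A[:,:,0].astype(int)
for x in (-.06,-.05,-.04):
    r=g[int((x+.135)/.0005)]; e=np.abs(np.diff(r)); i=np.where(e>18)[0]; print('plate',x,[(round(ys[k]*1e3,1),int(r[k+1]-r[k])) for k in i])
g=B[:,:,0].astype(int)
for x in (-.02,-.01,-.005):
    r=g[int((x+.135)/.0005)]; e=np.abs(np.diff(r)); i=np.where(e>18)[0]; print('board',x,[(round(ys[k]*1e3,1),int(r[k+1]-r[k])) for k in i])
E
```

```text
[[0.5949 0.0535 0.0633]
 [0.5949 0.0535 0.0633]
 [0.5949 0.0535 0.0633]]
plate -0.06 [(np.float64(89.0), -21), (np.float64(88.5), -19), (np.float64(86.0), -22), (np.float64(75.5), 41), (np.float64(75.0), 86), (np.float64(74.5), 24), (np.float64(-73.5), -56), (np.float64(-74.0), -73), (np.float64(-84.5), 29), (np.float64(-87.0), 25), (np.float64(-87.5), 43), (np.float64(-88.0), 33)]
plate -0.05 [(np.float64(89.0), -22), (np.float64(86.0), -27), (np.float64(75.5), 65), (np.float64(75.0), 70), (np.float64(74.5), 19), (np.float64(-73.5), -42), (np.float64(-74.0), -99), (np.float64(-84.5), 22), (np.float64(-87.0), 26), (np.float64(-87.5), 52), (np.float64(-88.0), 26)]
plate -0.04 [(np.float64(89.0), -19), (np.float64(86.0), -22), (np.float64(75.5), 67), (np.float64(75.0), 57), (np.float64(74.5), 26), (np.float64(-73.0), -22), (np.float64(-73.5), -65), (np.float64(-74.0), -53), (np.float64(-74.5), -19), (np.float64(-84.5), 32), (np.float64(-85.0), 20), (np.float64(-87.0), 20), (np.float64(-87.5), 67), (np.float64(-88.0), 26)]
board -0.02 [(np.float64(80.5), -21), (np.float64(80.0), -19), (
[... 724 characters left out ...]
5), 24), (np.float64(-65.5), -30), (np.float64(-66.0), -100), (np.float64(-66.5), -31), (np.float64(-75.5), 27), (np.float64(-76.0), 19), (np.float64(-78.0), 54), (np.float64(-78.5), 41)]
board -0.005 [(np.float64(80.5), -21), (np.float64(78.0), -25), (np.float64(68.5), 44), (np.float64(68.0), 69), (np.float64(67.5), 34), (np.float64(60.0), -26), (np.float64(59.5), -57), (np.float64(59.0), -59), (np.float64(46.5), 21), (np.float64(46.0), 20), (np.float64(-38.5), -22), (np.float64(-51.5), 40), (np.float64(-52.0), 76), (np.float64(-52.5), 25), (np.float64(-65.5), -35), (np.float64(-66.0), -87), (np.float64(-66.5), -33), (np.float64(-75.5), 39), (np.float64(-78.0), 40), (np.float64(-78.5), 48)]
```

View pics/o1.png

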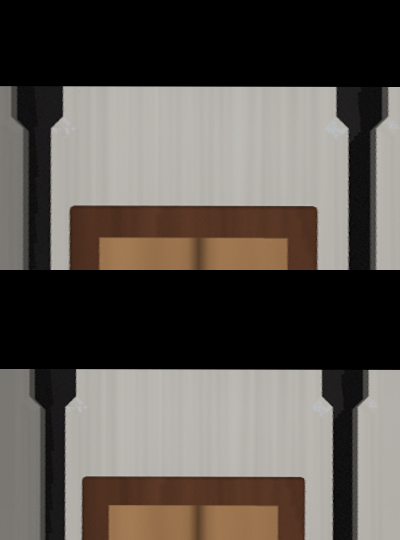

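{"method": "arm_command", "body": {"series": [[0,-0.001,0,0],[0,-0.002,0,0],[0,-0.003,0.001,0],[0,-0.003,0.002,0],[0,-0.003,0.003,0]]}}

```text
time: 7.9
ee_pos: [0.5951, 0.0505, 0.0602]
tcp_rot: [180.0, -0.0, -174.6]
wrist_force: [-0.1, 0.5, -3.1]
opening: 0.0129
grasp_force: 41.8
```

{"method": "arm_command", "body": {"series": [[-0.001,0,0,0],[-0.002,0,0,0],[-0.003,0,0,0],[-0.003,0,0,0],[-0.003,0,0,0]]}}

```text
time: 8.4
ee_pos: [0.5962, 0.0508, 0.0602]
tcp_rot: [180.0, -0.2, -174.6]
wrist_force: [-12.2, 0.7, 2.6]
opening: 0.0128
grasp_force: 42.7
```

{"method": "arm_command", "body": {"series": [[0,0,0.0005,0],[0,0,0.001,0],[0,0,0.0015,0],[0,0,0.002,0],[0,0,0.002,0]]}}

```text
time: 8.9
ee_pos: [0.5961, 0.0508, 0.0598]
tcp_rot: [180.0, -0.2, -174.6]
wrist_force: [-17.8, -1.8, 14.3]
opening: 0.0132
grasp_force: 44.2
```

{"method": "arm_command", "body": {"series": [[0,0,-0.0015,0],[0,0,-0.0015,0],[0,0,-0.0015,0],[0,0,-0.0015,0],[0,0,-0.0015,0]], "hand": 0.05}}

```text
time: 9.4
ee_pos: [0.5982, 0.0508, 0.0597]
tcp_rot: [-180.0, -0.0, -174.6]
wrist_force: [-0.8, -0.6, 0.5]
opening: 0.0502
grasp_force: 0.0
```

{"method": "arm_command", "body": {"series": [[0.0,0,-0.04,0],[0.0,0,-0.08,0],[0.0,0,-0.12,0],[0.02,0,-0.16,0],[0.05,0,-0.2,0]]}}

```text
time: 9.9
ee_pos: [0.5483, 0.0461, 0.2606]
tcp_rot: [180.0, -0.0, -174.6]
wrist_force: [0.7, -0.2, 0.3]
opening: 0.0499
grasp_force: 0.0
```

```bash
python3 - <<'E'
from h import *
print(pose()[0])
c=cam('wrist')
for z,n in ((.028,'A'),(.046,'B')):
    ys=np.arange(.1,-.1,-.0005); xs=np.arange(-.135,.135,.0005)
    cv2.imwrite(f'pics/o2{n}.png',ortho(c,z,xs,ys))
A=cv2.imread('pics/o2A.png');B=cv2.imread('pics/o2B.png'); cv2.imwrite('pics/o2.png',np.hstack([A,B]))
def ed(img,x,th=35):
    r=img[int((x+.135)/.0005),:,0].astype(int); e=np.abs(r[2:]-r[:-2]); i=[k for k in range(1,len(e)-1) if e[k]>th and e[k]>=e[k-1] and e[k]>e[k+1]]
    return [float(round(ys[k+1]*1e3,1)) for k in i]
for x in (-.1,-.06,-.04,): print('A',x,ed(A,x))
for x in (-.02,0,.02,.05): print('B',x,ed(B,x))
E
```

```text
[0.54830131 0.04611948 0.2605529 ]
A -0.1 [94.0, 68.5, -68.5, -93.5]
A -0.06 [87.0, 74.5, -74.0, -88.0]
A -0.04 [87.0, 74.5, -74.0, -86.5]
B -0.02 [83.0, 71.0, 56.0, -54.0, -70.5, -82.5]
B 0 [83.5, 71.0, 56.0, -54.0, -71.5, -82.5]
B 0.02 [83.5, 72.0, 56.0, -53.5, -71.0, -82.5]
B 0.05 [71.0, 55.5, -53.5, -71.5, -83.0]
```

View pics/o2.png

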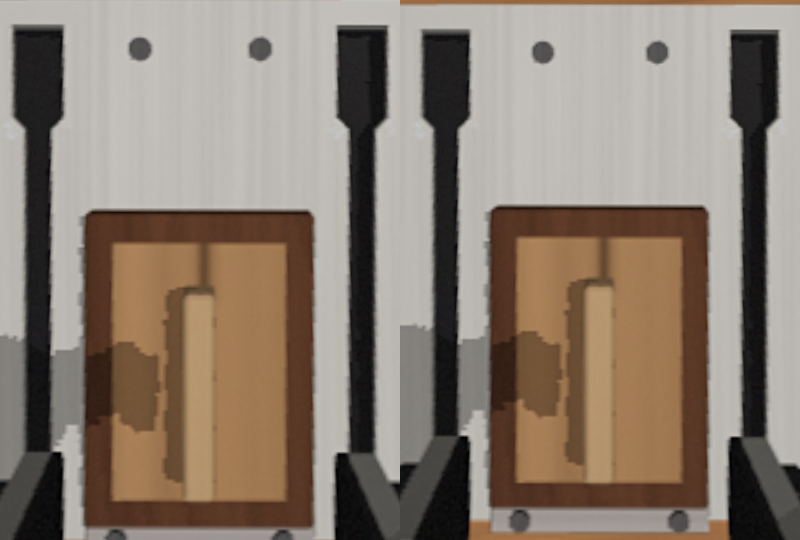

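{"method": "arm_command", "body": {"series": [[0.013,-0.047,0,0.02],[0.026,-0.094,0,0.04],[0.039,-0.141,0,0.06],[0.052,-0.188,0,0.08],[0.064,-0.23,0,0.094]]}}

```text
time: 10.45
ee_pos: [0.5056, -0.191, 0.2599]
tcp_rot: [-180.0, 0.0, 179.9]
wrist_force: [0.4, 0.5, -0.5]
opening: 0.05
grasp_force: 0.0
```

```bash
python3 -c "
from h import *
print(delta(.48,-.35,.26,180))"
```

```text
[0.0255, -0.1591, -0.0001, -0.0009]
```

{"method": "arm_command", "body": {"series": [[0.008,-0.045,0,0],[0.016,-0.09,0,0],[0.0255,-0.135,0,0],[0.0255,-0.159,0,0],[0.0255,-0.159,0,0]]}}

```text
time: 10.95
ee_pos: [0.4801, -0.3508, 0.2587]
tcp_rot: [180.0, -0.1, 179.8]
wrist_force: [0.4, -0.0, 0.2]
opening: 0.05
grasp_force: 0.0
```

```bash
python3 - <<'E'
from h import *
print(pose()[0])
c=cam('wrist'); cv2.imwrite('pics/w3.png',c['img']); np.savez('w3.npz',K=c['K'],R=c['R'],t=c['t'])
for d in bot.mark_of('wrist','bolt1'): print(d, ray(c,d['location'],.05))
for d in bot.find_in('wrist','bolt1'): print(d)
for d in bot.mark_of('wrist','drawer_pull'): print(d,ray(c,d['location'],.06))
E
```

```text
[ 0.48011156 -0.35079293  0.25872452]
{'location': [151.4, 97.9], 'confidence': 0.89} [ 0.37769386 -0.4958439   0.05      ]
{'location': [168.7, 201.5], 'confidence': 0.79} [ 0.49813837 -0.48966433  0.05      ]
{'location': [253.9, 218.9], 'confidence': 0.73} [ 0.5212384  -0.38449241  0.05      ]
{'location': [292.4, 216.1], 'confidence': 0.71} [ 0.51773332 -0.33588186  0.05      ]
{'location': [333.9, 207.5], 'confidence': 0.65} [ 0.50670537 -0.28414405  0.05      ]
{'location': [138.1, 279.6], 'confidence': 0.56} [ 0.60631207 -0.54285629  0.05      ]
{'location': [340.9, 208.4], 'confidence': 0.97}
{'location': [254.7, 221.3], 'confidence': 0.9}
{'location': [295.0, 219.3], 'confidence': 0.9}
{'location': [160.1, 207.8], 'confidence': 0.75}
{'location': [132.0, 288.0], 'confidence': 0.75}
{'location': [139.8, 92.4], 'confidence': 0.56}
{'location': [329.4, 90.8], 'confidence': 0.8} [ 0.37221986 -0.29713207  0.06      ]
```

View pics/w3.png

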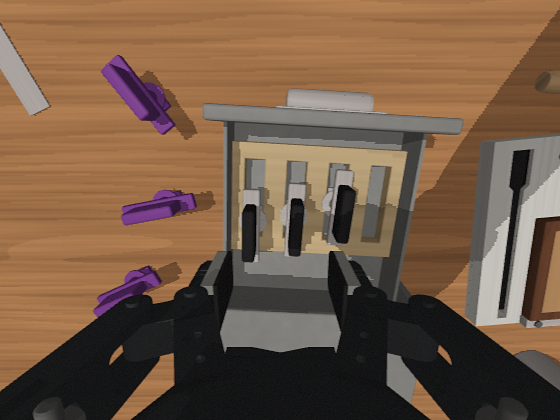

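```bash
python3 - <<'E'
from h import *
d=np.load('w3.npz'); w=dict(K=d['K'],R=d['R'],t=d['t'])
mw=[(253.9,218.9),(292.4,216.1),(333.9,207.5)]
M={}
for n in ('top','scene'):
    c=cam(n); M[n]=(c,[m['location'] for m in bot.mark_of(n,'bolt1')])
    print(n,[(np.round(m).tolist()) for m in M[n][1]])
for a in mw:
    # for each z, find nearest mark in both cams
    out=[]
    for z in np.arange(.02,.08,.005):
        P=ray(w,a,z); e=[]
        for n in M:
            q=proj(M[n][0],P); e.append(min(np.linalg.norm(q-np.array(m)) for m in M[n][1]))
        out.append((round(z,3),np.round(e,1).tolist()))
    print(a,out)
for z in (.03,.0375,.045):
    print(z,[np.round(ray(w,a,z),4).tolist() for a in mw])
for px in [(204,110),(462,127)]:
    for z in (.09,.1): print(ray(w,px,z))
# black grip segmentation
I=cv2.imread('pics/w3.png'); m=(I.max(2)<45).astype(np.uint8); m[255:]=0
n,l,s,ce=cv2.connectedComponentsWithStats(m)
for i in range(1,n):
    if s[i,4]>150:
        pts=np.argwhere(l==i)[:,::-1].astype(np.float32); print(s[i],ce[i],cv2.minAreaRect(pts))
E
```

```text
top [[349.0, 238.0], [365.0, 234.0], [384.0, 231.0]]
scene [[118.0, 267.0], [168.0, 333.0], [155.0, 293.0], [207.0, 249.0], [192.0, 258.0]]
(253.9, 218.9) [(np.float64(0.02), [3.1, 10.1]), (np.float64(0.025), [2.7, 8.3]), (np.float64(0.03), [2.3, 6.5]), (np.float64(0.035), [1.9, 4.7]), (np.float64(0.04), [1.5, 2.9]), (np.float64(0.045), [1.2, 1.1]), (np.float64(0.05), [0.9, 0.9]), (np.float64(0.055), [0.8, 2.7]), (np.float64(0.06), [0.9, 4.5]), (np.float64(0.065), [1.2, 6.3]), (np.float64(0.07), [1.5, 8.2]), (np.float64(0.075), [1.9, 10.0])]
(292.4, 216.1) [(np.float64(0.02), [4.5, 6.5]), (np.float64(0.025), [4.0, 4.9]), (np.float64(0.03), [3.6, 3.2]), (np.float64(0.035), [3.2, 1.6]), (np.float64(0.04), [2.9, 0.6]), (np.float64(0.045), [2.6, 2.0]), (np.float64(0.05), [2.4, 3.7]), (np.float64(0.055), [2.4, 5.4]), (np.float64(0.06), [2.4, 7.1]), (np.float64(0.065), [2.6, 8.8]), (np.float64(0.07), [2.9, 10.6]), (np.float64(0.075), [3.2, 12.3])]
(333.9, 207.5) [(np.float64(0.02), [6.1, 16.2]), (np.float64(0.025), [5.6, 16.1]), (np.float64(0.03), [5.0, 16.2]), (np.float64(0.035), [4.4, 16
[... 661 characters left out ...]
5347  0.1       ]
[506 150  24 105 950] [516.45052632 188.47473684] ((514.9769287109375, 201.6846160888672), (15.504340171813965, 106.04969787597656), 7.125016689300537)
[332 185  24  58 947] [343.22069694 213.20063358] ((343.25, 213.74998474121094), (17.677669525146484, 57.417076110839844), 8.130102157592773)
[288 199  16  56 709] [295.41748942 226.44992948] ((295.5295715332031, 226.57102966308594), (13.175599098205566, 55.62649154663086), 3.9451863765716553)
[242 204  14  51 643] [248.97045101 229.81337481] ((248.5, 229.0), (50.0, 13.0), 90.0)
[531 217  29  38 280] [538.67857143 233.83571429] ((538.9072265625, 231.6702880859375), (18.408296585083008, 46.226356506347656), 32.15229415893555)
```

{"method": "arm_command", "body": {"series": [[-0.015,0.035,0.02,0.03],[-0.0295,0.068,0.05,0.061],[-0.0295,0.068,0.09,0.061],[-0.0295,0.068,0.124,0.061],[-0.0295,0.068,0.124,0.061]], "hand": 0.04}}

```text
time: 11.85
ee_pos: [0.5084, -0.2779, 0.1312]
tcp_rot: [179.8, -0.4, 176.6]
wrist_force: [-0.4, 0.6, -1.3]
opening: 0.0402
grasp_force: 0.0
```

```bash
cat >> h.py <<'E'
def grips(c,rmax=420,th=50):
    I=c['img']; m=(I.max(2)<th).astype(np.uint8); m[rmax:]=0
    n,l,s,ce=cv2.connectedComponentsWithStats(m)
    return [(s[i].tolist(),cv2.minAreaRect(np.argwhere(l==i)[:,::-1].astype(np.float32))) for i in range(1,n) if s[i,4]>200]
E
python3 - <<'E'
from h import *
p,r=pose(); print(p,r.as_euler('xyz',degrees=True))
c=cam('wrist'); cv2.imwrite('pics/w4.png',c['img'])
for g in grips(c): print(g)
for P in [(.509,-.283,.107),(.509,-.283,.073),(.509,-.283,.042),(.52,-.335,.107)]: print(P,proj(c,P))
for d in bot.mark_of('wrist','bolt1'): print(d, ray(c,d['location'],.042))
E
```

```text
[ 0.50844706 -0.2778559   0.13118427] [179.82283825  -0.38081921 176.60049045]
([534, 111, 26, 235, 2217], ((548.0680541992188, 228.08810424804688), (15.649481773376465, 235.0338897705078), 3.2154836654663086))
([264, 181, 23, 97, 2019], ((275.0623474121094, 229.01004028320312), (21.443008422851562, 96.28821563720703), 1.023030161857605))
([0, 207, 560, 213, 54680], ((279.5, 313.0), (212.0, 559.0), 90.0))
(0.509, -0.283, 0.107) [272.2292083  247.46290344]
(0.509, -0.283, 0.073) [273.32461917 229.2081307 ]
(0.509, -0.283, 0.042) [274.06696313 216.83713766]
(0.52, -0.335, 0.107) [191.27497937 268.26188871]
{'location': [277.5, 212.8], 'confidence': 0.88} [ 0.50568114 -0.27992774  0.042     ]
{'location': [152.1, 239.4], 'confidence': 0.87} [ 0.52270076 -0.38787633  0.042     ]
{'location': [214.5, 234.4], 'confidence': 0.77} [ 0.5214404  -0.33437023  0.042     ]
{'location': [34.4, 220.4], 'confidence': 0.67} [ 0.49992727 -0.48272706  0.042     ]
{'location': [15.1, 332.7], 'confidence': 0.58} [ 0.60746816 -0.53269569  0.042     ]
```

View pics/w4.png

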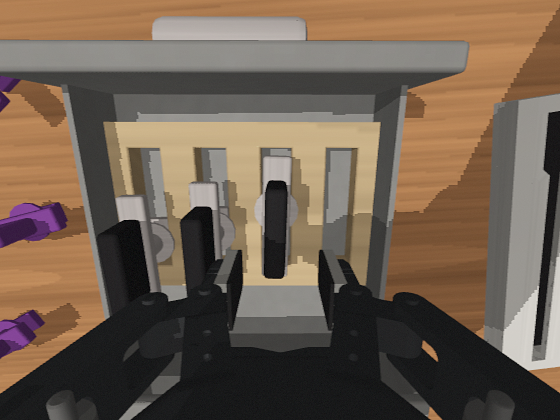

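{"method": "arm_command", "body": {"series": [[0.001,-0.0035,0.01,0],[0.001,-0.0035,0.02,0],[0.001,-0.0035,0.03,0],[0.001,-0.0035,0.042,0],[0.001,-0.0035,0.053,0]]}}

```text
time: 12.45
ee_pos: [0.5089, -0.2833, 0.0816]
tcp_rot: [180.0, -0.0, 176.5]
wrist_force: [0.4, 0.3, 0.5]
opening: 0.04
grasp_force: 0.0
```

{"method": "arm_command", "body": {"series": [[0,0,0,0],[0,0,0,0],[0,0,0,0],[0,0,0,0],[0,0,0,0]], "hand": 0}}

```text
time: 12.95
ee_pos: [0.5092, -0.2834, 0.0831]
tcp_rot: [-180.0, 0.0, 176.5]
wrist_force: [0.5, -0.3, -1.8]
opening: 0.0131
grasp_force: 42.2
```

{"method": "arm_command", "body": {"series": [[0,0,-0.01,0],[0,0,-0.03,0],[0,0,-0.06,0],[0,0,-0.1,0],[0,0,-0.13,0]], "grip_force": 80}}

```text
time: 13.45
ee_pos: [0.5092, -0.2834, 0.2161]
tcp_rot: [-179.9, 0.1, 176.5]
wrist_force: [-0.2, 0.1, -1.4]
opening: 0.0122
grasp_force: 82.1
```

```bash
python3 - <<'E'
from h import *
p,r=pose(); print(p,r.as_euler('xyz',degrees=True),bot.get_obs()['wrist_force'])
print(delta(*W(-.099,-.081),.17,185.2))
E
```

```text
[ 0.50918168 -0.28335059  0.21607839] [-1.79944153e+02  1.16722991e-01  1.76517094e+02] [-0.19270878  0.08280353 -1.38742932]
[0.0624, 0.2359, 0.0461, -0.1515]
```

{"method": "arm_command", "body": {"series": [[0.012,0.045,0,-0.03],[0.024,0.09,0,-0.06],[0.036,0.135,0,-0.09],[0.048,0.18,0,-0.12],[0.0624,0.236,0.02,-0.1515]]}}

```text
time: 13.95
ee_pos: [0.4634, -0.0529, 0.1991]
tcp_rot: [-179.9, 0.3, -174.8]
wrist_force: [1.3, 0.4, -1.5]
opening: 0.0123
grasp_force: 82.2
```

```bash
python3 - <<'E'
from h import *
p,r=pose(); print(p,r.as_euler('xyz',degrees=True))
c=cam('wrist'); cv2.imwrite('pics/w5.png',c['img'])
print(delta(*W(-.099,-.081),.17,185.2))
for d in bot.mark_of('wrist','bolt1'): print(d)
for d in bot.mark_of('wrist','pocket_right'): print(d,ray(c,d['location'],.028),W(-.096,-.081))
ys=np.arange(-.04,-.12,-.0005)
A=ortho(c,.028,np.arange(-.135,.0,.0005),ys)
def ed(img,x,th=30):
    r=img[int((x+.135)/.0005),:,0].astype(int); e=np.abs(r[2:]-r[:-2]); i=[k for k in range(1,len(e)-1) if e[k]>th and e[k]>=e[k-1] and e[k]>e[k+1]]
    return [float(round(ys[k+1]*1e3,1)) for k in i]
for x in (-.12,-.11,-.1): print(x,ed(A,x))
E
```

```text
[ 0.46337349 -0.05294624  0.19913283] [-179.94754122    0.26693686 -174.76360908]
[-0.0006, 0.0033, 0.0255, 0.0059]
{'location': [15.9, 221.6], 'confidence': 0.95}
{'location': [280.0, 228.4], 'confidence': 0.91}
{'location': [287.9, 195.8], 'confidence': 0.24}
{'location': [288.8, 195.0], 'confidence': 0.78} [ 0.46510944 -0.04376284  0.028     ] [ 0.46423634 -0.04386736]
-0.12 [-68.5, -70.5, -118.0]
-0.11 [-56.5, -68.5, -70.5, -118.5]
-0.1 [-57.5, -68.0, -70.5, -118.5]
```

View pics/w5.png

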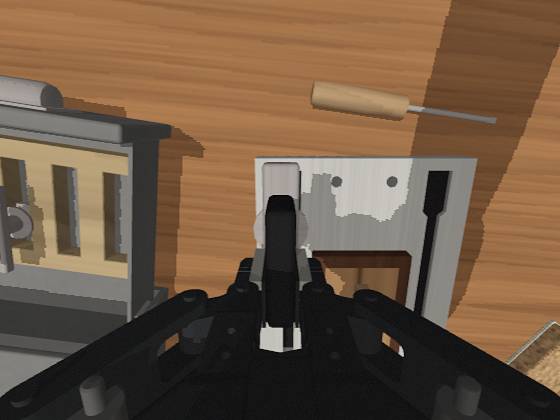

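```bash
python3 - <<'E'
from h import *
p,r=pose(); c=cam('wrist')
b=[d for d in bot.mark_of('wrist','bolt1') if abs(d['location'][0]-280)<25]
for d in b:
    for h in (.036,.041,.046): print(d['location'],round(d['confidence'],2),h,np.round(r.inv().apply(ray(c,d['location'],p[2]-h)-p),4))
print(p,delta(*W(-.099,-.081),.17,185.2))
I=c['img']; print('grip near-top row', [ (k,I[k,281].tolist()) for k in range(150,215,4)])
for h in (.024,.01): print(r.inv().apply(ray(c,(281,196),p[2]+h)-p))
E
```

```text
[ 0.46245452 -0.0520448   0.19682732] [0.0012, 0.0103, 0.0274, 0.0007]
grip near-top row [(150, [78, 120, 169]), (154, [75, 118, 167]), (158, [103, 104, 102]), (162, [101, 105, 109]), (166, [151, 155, 162]), (170, [157, 161, 169]), (174, [158, 161, 169]), (178, [158, 161, 169]), (182, [158, 161, 168]), (186, [158, 162, 169]), (190, [158, 163, 169]), (194, [167, 172, 179]), (198, [13, 14, 13]), (202, [10, 15, 13]), (206, [16, 18, 17]), (210, [25, 22, 23]), (214, [31, 28, 30])]
[ 0.04303078  0.00015885 -0.02401023]
[ 0.0397362   0.00018686 -0.01000944]
```

{"method": "arm_command", "body": {"series": [[0,0,0,0],[0,0,0,0],[0,0,0,0],[0,0,0,0],[0,0,0,0]]}}

```text
time: 14.7
ee_pos: [0.4632, -0.0547, 0.1964]
tcp_rot: [180.0, -0.0, -174.8]
wrist_force: [1.0, 0.8, -1.4]
opening: 0.0122
grasp_force: 82.2
```

```bash
python3 - <<'E'
from h import *
p,r=pose(); print(p,delta(*W(-.099,-.081),.17,185.2))
c=cam('wrist'); p2=pose()[0]; print(p2)
cam('top'); print(pose()[0]); cam('top'); print(pose()[0])
for px,h in [((281,163),-.010),((281,163),-.015),((281,163),-.005),((281,196),.024),((281,196),.019),((280,228),-.041)]:
    print(px,h,np.round(r.inv().apply(ray(c,px,p[2]+h)-p),4))
E
```

```text
[ 0.4632121  -0.05466723  0.19640194] [0.001, 0.0107, 0.0264, -0.0007]
[ 0.46316501 -0.05456179  0.19640321]
[ 0.46314654 -0.05447418  0.1963843 ]
[ 0.46315853 -0.05443334  0.19642675]
(281, 163) -0.01 [0.0527 0.0002 0.01  ]
(281, 163) -0.015 [0.0521 0.0002 0.015 ]
(281, 163) -0.005 [0.0533 0.0002 0.005 ]
(281, 196) 0.024 [ 0.043   0.0002 -0.024 ]
(281, 196) 0.019 [ 0.0418  0.0002 -0.019 ]
(280, 228) -0.041 [ 0.0058 -0.0004  0.041 ]
```

{"method": "arm_command", "body": {"series": [[-0.0055,0.0107,0.02,0],[-0.0055,0.0107,0.04,0],[-0.0055,0.0107,0.06,0],[-0.0055,0.0107,0.08,0],[-0.0055,0.0107,0.08,0]]}}

```text
time: 15.35
ee_pos: [0.4662, -0.043, 0.114]
tcp_rot: [180.0, -0.2, -174.8]
wrist_force: [-0.1, -1.0, -2.2]
opening: 0.012
grasp_force: 82.1
```

```bash
python3 - <<'E'
from h import *
p,r=pose(); print(p,r.as_euler('xyz',degrees=True),delta(*W(-.0925,-.081),.069,185.2))
c=cam('wrist'); cv2.imwrite('pics/w6.png',c['img'])
E
```

```text
[ 0.4662492  -0.04297361  0.11397624] [ 179.95520815   -0.23192436 -174.79366965] [-0.0014, -0.0007, 0.045, 0.0001]
```

View pics/w6.png

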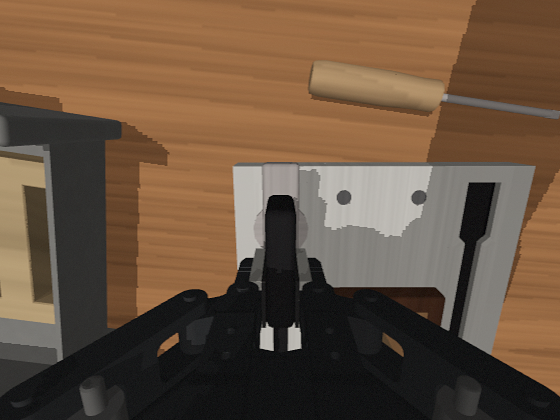

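{"method": "arm_command", "body": {"series": [[-0.0014,-0.0007,0.008,0],[-0.0014,-0.0007,0.015,0],[-0.0014,-0.0007,0.021,0],[-0.0014,-0.0007,0.027,0],[-0.0014,-0.0007,0.032,0]]}}

```text
time: 15.9
ee_pos: [0.469, -0.0437, 0.0839]
tcp_rot: [180.0, -0.0, -174.8]
wrist_force: [-0.3, 0.6, -2.5]
opening: 0.0125
grasp_force: 82.1
```

{"method": "arm_command", "body": {"series": [[0,0,0.001,0],[0,0,0.002,0],[0,0,0.004,0],[0,0,0.006,0],[0,0,0.008,0]]}}

```text
time: 16.4
ee_pos: [0.4692, -0.0438, 0.0764]
tcp_rot: [-180.0, 0.0, -174.8]
wrist_force: [0.5, 0.1, -1.6]
opening: 0.0126
grasp_force: 82.1
```

{"method": "arm_command", "body": {"series": [[0,0,0.0015,0],[0,0,0.003,0],[0,0,0.0045,0],[0,0,0.006,0],[0,0,0.006,0]]}}

```text
time: 16.9
ee_pos: [0.4691, -0.0437, 0.0704]
tcp_rot: [180.0, -0.0, -174.8]
wrist_force: [-0.3, -0.4, -2.8]
opening: 0.0122
grasp_force: 82.3
```

{"method": "arm_command", "body": {"series": [[0,0,0.0005,0],[0,0,0.001,0],[0,0,0.0015,0],[0,0,0.002,0],[0,0,0.002,0]]}}

```text
time: 17.4
ee_pos: [0.4695, -0.0437, 0.07]
tcp_rot: [-180.0, 0.1, -174.8]
wrist_force: [-4.2, 0.6, 12.1]
opening: 0.0126
grasp_force: 84.3
```

{"method": "arm_command", "body": {"series": [[0,0,-0.0025,0],[-0.01,0,-0.0035,0],[-0.02,0,-0.0035,0],[-0.03,0,-0.0035,0],[-0.04,0,-0.0035,0]]}}

```text
time: 17.9
ee_pos: [0.5099, -0.04, 0.0715]
tcp_rot: [180.0, -0.0, -174.8]
wrist_force: [0.1, 0.9, -1.5]
opening: 0.0125
grasp_force: 82.1
```

{"method": "arm_command", "body": {"series": [[-0.01,0,0,0],[-0.02,0,0,0],[-0.03,0,0,0],[-0.04,0,0,0],[-0.05,0,0,0]]}}

```text
time: 18.4
ee_pos: [0.5596, -0.0355, 0.0719]
tcp_rot: [-180.0, -0.0, -174.8]
wrist_force: [0.6, -0.3, -1.9]
opening: 0.0125
grasp_force: 82.1
```

{"method": "arm_command", "body": {"series": [[-0.012,0,0,0],[-0.024,0,0,0],[-0.036,0,0,0],[-0.046,0,0,0],[-0.056,0,0,0]]}}

```text
time: 18.9
ee_pos: [0.6153, -0.0304, 0.0718]
tcp_rot: [180.0, -0.0, -174.8]
wrist_force: [-0.1, -0.4, -1.7]
opening: 0.0128
grasp_force: 82.1
```

{"method": "arm_command", "body": {"series": [[-0.01,0,0,0],[-0.02,0,0,0],[-0.03,0,0,0],[-0.035,0,0,0],[-0.035,0,0,0]]}}

```text
time: 19.4
ee_pos: [0.6499, -0.0273, 0.0717]
tcp_rot: [180.0, -0.0, -174.8]
wrist_force: [0.7, 0.4, -1.3]
opening: 0.0124
grasp_force: 82.1
```

```bash
python3 - <<'E'
from h import *
o=bot.get_obs(); p=o['ee_pos']; print(p,o['q'],o['wrist_force'])
d=np.array(p[:2])-V[:2]; C,S=np.cos(V[2]),np.sin(V[2]); print('plate xy',C*d[0]+S*d[1],-S*d[0]+C*d[1])
E
```

```text
[ 0.64988973 -0.02727344  0.07169623] [-2.40342938e+00  1.85519732e+01  8.24874393e+00  7.97088283e+01
  7.99182653e-04 -7.60924077e+00] [ 0.70410924  0.36813993 -1.26760096]
plate xy 0.09039326742953789 -0.08130061409672132
```

{"method": "arm_command", "body": {"series": [[0,-0.0007,0,0.11],[0.0002,-0.0014,0,0.22],[0.0003,-0.0021,0,0.33],[0.0006,-0.0028,0,0.44],[0.0009,-0.0033,0,0.5236]]}}

```text
time: 19.9
ee_pos: [0.6484, -0.0308, 0.0721]
tcp_rot: [-180.0, -0.0, 154.9]
wrist_force: [0.7, -0.1, -1.9]
opening: 0.0123
grasp_force: 82.1
```

{"method": "arm_command", "body": {"series": [[0,-0.0007,0,0.11],[0.0002,-0.0014,0,0.22],[0.0003,-0.0021,0,0.33],[0.0006,-0.0028,0,0.44],[0.0009,-0.0033,0,0.5236]]}}

```text
time: 20.4
ee_pos: [0.6462, -0.0334, 0.0721]
tcp_rot: [-180.0, -0.0, 124.9]
wrist_force: [0.5, 1.0, -1.6]
opening: 0.0124
grasp_force: 82.1
```

{"method": "arm_command", "body": {"series": [[0,-0.0007,0,0.11],[0.0002,-0.0014,0,0.22],[0.0003,-0.0021,0,0.33],[0.0006,-0.0028,0,0.44],[0.0009,-0.0033,0,0.5236]]}}

```text
time: 20.9
ee_pos: [0.643, -0.0346, 0.0721]
tcp_rot: [-180.0, -0.0, 94.9]
wrist_force: [0.4, 0.1, -1.2]
opening: 0.0122
grasp_force: 82.1
```

{"method": "arm_command", "body": {"series": [[0,0,0.001,0],[0,0,0.0025,0],[0,0,0.0025,0],[0,0,0.0025,0],[0,0,0.0025,0]]}}

```text
time: 21.4
ee_pos: [0.6433, -0.0346, 0.0702]
tcp_rot: [180.0, 0.0, 95.3]
wrist_force: [-3.6, 0.2, 5.7]
opening: 0.0122
grasp_force: 83.2
```

{"method": "arm_command", "body": {"series": [[0,0,0,0],[0,0,0,0],[0,0,0,0],[0,0,0,0],[0,0,0,0]], "hand": 0.04, "grip_force": 80}}

```text
time: 21.9
ee_pos: [0.6434, -0.0345, 0.0693]
tcp_rot: [-180.0, -0.0, 95.2]
wrist_force: [-0.7, -0.0, 1.1]
opening: 0.04
grasp_force: 0.0
```

{"method": "arm_command", "body": {"series": [[0,0,-0.02,0],[0,0,-0.05,0],[0,0,-0.09,0],[-0.03,-0.015,-0.13,-0.1],[-0.07,-0.035,-0.165,-0.24]]}}

```text
time: 22.4
ee_pos: [0.6175, -0.1005, 0.231]
tcp_rot: [179.9, 0.0, 109.3]
wrist_force: [1.0, -1.2, 0.5]
opening: 0.0402
grasp_force: 0.0
```

```bash
python3 - <<'E'
from h import *
p,r=pose(); print(p,r.as_euler('xyz',degrees=True),bot.get_obs()['q'][5]); print(delta(.517,-.335,.22,176.4))
c=cam('wrist')
for d in bot.mark_of('wrist','bolt1'): print(np.round(d['location']),round(d['confidence'],2))
E
```

```text
[ 0.61750931 -0.1004598   0.23102629] [1.79920980e+02 3.29480840e-02 1.09338568e+02] 61.417134490019
[-0.188, -0.1725, 0.011, -1.1704]
[322. 137.] 0.59
[127. 403.] 0.48
```

{"method": "arm_command", "body": {"series": [[-0.026,-0.023,0,-0.14],[-0.052,-0.047,0,-0.28],[-0.078,-0.071,0,-0.42],[-0.104,-0.095,0,-0.56],[-0.13,-0.119,0,-0.7]]}}

```text
time: 23.0
ee_pos: [0.5465, -0.2633, 0.2282]
tcp_rot: [180.0, -0.0, 149.3]
wrist_force: [0.3, 0.2, 0.9]
opening: 0.0397
grasp_force: 0.0
```

```bash
python3 - <<'E'
from h import *
print(delta(.517,-.335,.22,176.4))
E
```

```text
[-0.0112, -0.0767, 0.0082, -0.4722]
```

{"method": "arm_command", "body": {"series": [[-0.003,-0.02,0.005,-0.12],[-0.006,-0.04,0.01,-0.24],[-0.009,-0.06,0.03,-0.36],[-0.0112,-0.0767,0.06,-0.4722],[-0.0112,-0.0767,0.09,-0.4722]]}}

```text
time: 23.5
ee_pos: [0.5166, -0.3355, 0.1374]
tcp_rot: [-180.0, 0.0, 176.2]
wrist_force: [-0.1, 0.7, 0.8]
opening: 0.0399
grasp_force: 0.0
```

```bash
python3 - <<'E'
from h import *
p,r=pose(); print(p,r.as_euler('xyz',degrees=True))
c=cam('wrist')
for d in bot.mark_of('wrist','bolt1'):
    if d['location'][0]>100: print(np.round(d['location']),round(d['confidence'],2),ray(c,d['location'],.041))
I=c['img'];cv2.imwrite('pics/w7.png',I)
m=(I.max(2)<50).astype(np.uint8)
for P in [(.517,-.335)]:
    u=proj(c,[*P,.106]); print(u)
    for row in (195,205,215,225):
        k=np.where(m[row,150:400])[0]+150; print(row,(k.min(),k.max(),len(k)) if len(k) else None)
    u0=int(u[0]); col=m[:,u0]; print('first black row',np.argmax(col), I[100:260:5,u0].max(1).tolist())
    # near bottom edge of grip at z .041+.031
    print(ray(c,(u0,int(np.argmax(col))),.072))
E
```

```text
[ 0.51657414 -0.33547862  0.13738512] [-1.79977372e+02  4.89072843e-03  1.76172609e+02]
[100. 207.] 0.96 [ 0.50140463 -0.48813575  0.041     ]
[282. 216.] 0.84 [ 0.51973979 -0.33403068  0.041     ]
[281.39724642 242.06042   ]
195 (np.int64(273), np.int64(291), 19)
205 (np.int64(201), np.int64(293), 39)
215 (np.int64(191), np.int64(293), 51)
225 (np.int64(190), np.int64(293), 52)
first black row 188 [139, 157, 195, 194, 193, 190, 183, 148, 141, 140, 140, 140, 141, 140, 178, 179, 179, 181, 16, 13, 31, 36, 36, 36, 40, 35, 38, 36, 38, 24, 23, 24]
[ 0.48876227 -0.33330418  0.072     ]
```

{"method": "arm_command", "body": {"series": [[-0.002,0.001,0.01,0],[-0.002,0.001,0.022,0],[-0.002,0.001,0.034,0],[-0.002,0.001,0.047,0],[-0.002,0.001,0.0585,0]]}}

```text
time: 24.1
ee_pos: [0.5193, -0.3329, 0.0793]
tcp_rot: [180.0, -0.0, 176.1]
wrist_force: [-0.2, 0.1, 0.1]
opening: 0.0401
grasp_force: 0.0
```

{"method": "arm_command", "body": {"series": [[0,0,0,0],[0,0,0,0],[0,0,0,0],[0,0,0,0],[0,0,0,0]], "hand": 0}}

```text
time: 24.6
ee_pos: [0.5194, -0.3332, 0.0807]
tcp_rot: [-180.0, 0.0, 176.1]
wrist_force: [-0.4, -0.5, -2.7]
opening: 0.0122
grasp_force: 78.5
```

{"method": "arm_command", "body": {"series": [[0,0,-0.01,0],[0,0,-0.03,0],[0,0,-0.06,0],[0,0,-0.1,0],[0,0,-0.135,0]]}}

```text
time: 25.1
ee_pos: [0.5191, -0.3331, 0.2181]
tcp_rot: [-180.0, 0.1, 176.1]
wrist_force: [0.6, 0.6, -1.7]
opening: 0.0124
grasp_force: 78.6
```

```bash
python3 - <<'E'
from h import *
p,r=pose(); print(p,bot.get_obs()['wrist_force'])
c=cam('wrist'); I=c['img']
col=I[:,281].max(1); row=int(np.argmax(col<50)); print(row, [ (k,int(col[k])) for k in range(140,row,3)])
for h in (-.006,-.011): print('center x tool',r.inv().apply(ray(c,(281,row),p[2]+h)-p)-[.03,0,0])
k=np.where(I[row+8].max(1)<50)[0]; k=k[(k>240)&(k<320)]; print(k.min(),k.max(),r.inv().apply(ray(c,((k.min()+k.max())/2,row+8),p[2]+.0)-p))
print('rightslot near via',delta(*W(-.099,-.081),.17,185.2)); print('left',delta(*W(-.099,.081),.2,185.2))
E
```

```text
[ 0.5191341  -0.33306907  0.21811411] [ 0.60049136  0.55038762 -1.68957105]
206 [(140, 144), (143, 146), (146, 146), (149, 146), (152, 147), (155, 147), (158, 146), (161, 147), (164, 148), (167, 147), (170, 147), (173, 89), (176, 167), (179, 182), (182, 181), (185, 181), (188, 181), (191, 180), (194, 182), (197, 180), (200, 181), (203, 181)]
center x tool [0.00050401 0.00020705 0.00596676]
center x tool [-0.00085567  0.00021812  0.01096824]
267 292 [ 2.78930320e-02 -5.73869535e-04 -2.99579999e-05]
rightslot near via [0.0784, 0.2849, 0.0545, -0.1587]
left [0.104, 0.4449, 0.0245, -0.1587]
```

{"method": "arm_command", "body": {"series": [[0.01,0.042,0,-0.032],[0.02,0.085,0,-0.064],[0.03,0.13,0,-0.096],[0.04,0.175,0,-0.128],[0.05,0.22,0,-0.1587]]}}

```text
time: 25.65
ee_pos: [0.4837, -0.1087, 0.2161]
tcp_rot: [-180.0, 0.1, -174.7]
wrist_force: [1.1, 0.7, -1.5]
opening: 0.0125
grasp_force: 79.0
```

```bash
python3 - <<'E'
from h import *
print(pose()[0],'left',delta(*W(-.099,.081),.2,185.2))
E
```

```text
[ 0.48372068 -0.10871817  0.21613729] left [0.0163, 0.2284, 0.0161, 0.0009]
```

{"method": "arm_command", "body": {"series": [[0.004,0.046,0,0],[0.008,0.092,0,0],[0.012,0.138,0,0],[0.016,0.184,0,0],[0.0163,0.2284,0.01,0.001]]}}

```text
time: 26.15
ee_pos: [0.4471, 0.1176, 0.2074]
tcp_rot: [180.0, 0.2, -174.9]
wrist_force: [1.6, -0.6, -2.4]
opening: 0.0122
grasp_force: 79.0
```

{"method": "arm_command", "body": {"series": [[0,0,0.02,0],[0,0,0.04,0],[0,0,0.06,0],[0,0,0.08,0],[0,0,0.09,0]]}}

```text
time: 26.65
ee_pos: [0.4468, 0.1157, 0.1144]
tcp_rot: [-180.0, -0.1, -174.8]
wrist_force: [-0.7, -0.0, -2.0]
opening: 0.0127
grasp_force: 79.1
```

```bash
python3 - <<'E'
from h import *
print(pose()[0],'left',delta(*W(-.099,.081),.068,185.2))
c=cam('wrist'); cv2.imwrite('pics/w8.png',c['img'])
E
```

```text
[0.44683551 0.11566231 0.11440165] left [0.0001, 0.0015, 0.0464, -0.0008]
```

View pics/w8.png

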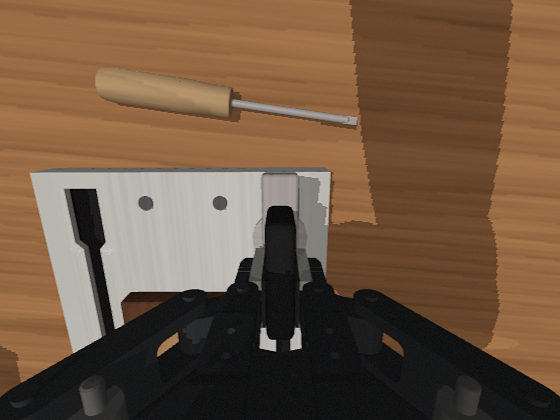

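{"method": "arm_command", "body": {"series": [[0,0.0012,0.01,0],[0,0.0012,0.018,0],[0,0.0012,0.025,0],[0,0.0012,0.03,0],[0,0.0012,0.034,0]]}}

```text
time: 27.2
ee_pos: [0.4473, 0.1169, 0.0811]
tcp_rot: [-180.0, -0.0, -174.9]
wrist_force: [0.3, 0.3, -2.0]
opening: 0.0127
grasp_force: 79.1
```

{"method": "arm_command", "body": {"series": [[0,0,0.0015,0],[0,0,0.003,0],[0,0,0.0045,0],[0,0,0.006,0],[0,0,0.006,0]]}}

```text
time: 27.7
ee_pos: [0.4472, 0.1169, 0.0753]
tcp_rot: [-180.0, -0.0, -174.9]
wrist_force: [-0.6, -0.2, -2.3]
opening: 0.0126
grasp_force: 79.1
```

{"method": "arm_command", "body": {"series": [[0,0,0.0015,0],[0,0,0.003,0],[0,0,0.0045,0],[0,0,0.006,0],[0,0,0.006,0]]}}

```text
time: 28.2
ee_pos: [0.4471, 0.1169, 0.0691]
tcp_rot: [-180.0, -0.0, -174.9]
wrist_force: [-0.8, 0.0, -1.9]
opening: 0.0122
grasp_force: 79.1
```

{"method": "arm_command", "body": {"series": [[0,0,0.0005,0],[0,0,0.001,0],[0,0,0.0015,0],[0,0,0.002,0],[0,0,0.002,0]]}}

```text
time: 28.7
ee_pos: [0.4474, 0.1169, 0.0679]
tcp_rot: [180.0, 0.0, -174.9]
wrist_force: [-2.6, -0.6, 5.9]
opening: 0.0122
grasp_force: 80.1
```

{"method": "arm_command", "body": {"series": [[0,0,-0.002,0],[-0.01,0.0002,-0.0023,0],[-0.02,0.0004,-0.0023,0],[-0.03,0.0004,-0.0023,0],[-0.04,0.0004,-0.0023,0]]}}

```text
time: 29.2
ee_pos: [0.4881, 0.121, 0.0694]
tcp_rot: [-180.0, -0.0, -174.9]
wrist_force: [-0.7, -0.2, -2.2]
opening: 0.0126
grasp_force: 79.3
```

{"method": "arm_command", "body": {"series": [[-0.012,0,0,0],[-0.024,0,0,0],[-0.036,0,0,0],[-0.046,0,0,0],[-0.056,0,0,0]]}}

```text
time: 29.7
ee_pos: [0.5437, 0.126, 0.0695]
tcp_rot: [-180.0, -0.0, -174.9]
wrist_force: [-0.1, 0.2, -2.4]
opening: 0.0126
grasp_force: 79.3
```

{"method": "arm_command", "body": {"series": [[-0.012,0,0,0],[-0.024,0,0,0],[-0.036,0,0,0],[-0.046,0.0002,0,0],[-0.053,0.0002,0,0]]}}

```text
time: 30.2
ee_pos: [0.5964, 0.131, 0.0695]
tcp_rot: [-180.0, -0.0, -174.9]
wrist_force: [-0.0, -0.9, -1.4]
opening: 0.0124
grasp_force: 79.3
```

{"method": "arm_command", "body": {"series": [[0,0,0,0.11],[0,0,0,0.22],[0,0,0,0.33],[0,0,0,0.44],[0,0,0,0.5236]]}}

```text
time: 30.7
ee_pos: [0.5957, 0.1309, 0.0697]
tcp_rot: [-180.0, -0.0, 154.9]
wrist_force: [-0.4, 0.2, -1.9]
opening: 0.0127
grasp_force: 79.2
```

{"method": "arm_command", "body": {"series": [[0,0,0,0.11],[0,0,0,0.22],[0,0,0,0.33],[0,0,0,0.44],[0,0,0,0.5236]]}}

```text
time: 31.2
ee_pos: [0.5957, 0.1309, 0.0697]
tcp_rot: [-180.0, -0.0, 124.9]
wrist_force: [-0.2, 0.1, -3.0]
opening: 0.0124
grasp_force: 79.2
```

{"method": "arm_command", "body": {"series": [[0,0,0,0.11],[0,0,0,0.22],[0,0,0,0.33],[0,0,0,0.44],[0,0,0,0.5236]]}}

```text
time: 31.7
ee_pos: [0.5957, 0.1309, 0.0697]
tcp_rot: [-180.0, 0.0, 94.9]
wrist_force: [0.1, -0.7, -1.9]
opening: 0.0124
grasp_force: 79.2
```

{"method": "arm_command", "body": {"series": [[0,0,0.001,0],[0,0,0.0025,0],[0,0,0.0025,0],[0,0,0.0025,0],[0,0,0.0025,0]]}}

```text
time: 32.2
ee_pos: [0.5958, 0.1309, 0.0681]
tcp_rot: [179.9, -0.0, 95.3]
wrist_force: [-3.0, -1.0, 5.9]
opening: 0.0126
grasp_force: 80.2
```

{"method": "arm_command", "body": {"series": [[0,0,0,0],[0,0,0,0],[0,0,0,0],[0,0,0,0],[0,0,0,0]], "hand": 0.04}}

```text
time: 32.7
ee_pos: [0.5956, 0.1309, 0.067]
tcp_rot: [-180.0, 0.0, 95.2]
wrist_force: [-0.5, -0.3, 0.2]
opening: 0.0399
grasp_force: 0.0
```

{"method": "arm_command", "body": {"series": [[0,0,-0.02,0],[0,0,-0.05,0],[0,0,-0.09,0],[0,0,-0.13,0],[-0.02,-0.005,-0.165,0]]}}

```text
time: 33.2
ee_pos: [0.5925, 0.1118, 0.234]
tcp_rot: [179.9, -0.0, 95.3]
wrist_force: [0.2, 0.1, -0.2]
opening: 0.0402
grasp_force: 0.0
```

{"method": "arm_command", "body": {"series": [[-0.045,-0.011,0,-0.14],[-0.09,-0.021,0,-0.28],[-0.137,-0.033,0,-0.42],[-0.184,-0.044,0,-0.56],[-0.23,-0.055,0,-0.7]]}}

```text
time: 33.7
ee_pos: [0.5582, -0.1231, 0.2323]
tcp_rot: [180.0, 0.0, 135.2]
wrist_force: [1.1, 0.3, -0.1]
opening: 0.04
grasp_force: 0.0
```

```bash
python3 - <<'E'
from h import *
print(pose()[0],delta(.521,-.386,.22,176.2))
E
```

```text
[ 0.55816302 -0.12306291  0.23234963] [-0.1589, -0.2128, 0.0123, -0.7155]
```

{"method": "arm_command", "body": {"series": [[-0.028,-0.037,0,-0.14],[-0.056,-0.074,0,-0.28],[-0.084,-0.112,0,-0.42],[-0.112,-0.15,0,-0.56],[-0.139,-0.186,0.012,-0.7]]}}

```text
time: 34.2
ee_pos: [0.5247, -0.3533, 0.2217]
tcp_rot: [-179.9, 0.1, 175.3]
wrist_force: [1.3, -0.5, 0.0]
opening: 0.0402
grasp_force: 0.0
```

```bash
python3 - <<'E'
from h import *
print(pose()[0],delta(.521,-.386,.137,176.2))
E
```

```text
[ 0.52468825 -0.35331943  0.22169072] [0.001, -0.0329, 0.0847, -0.0158]
```

{"method": "arm_command", "body": {"series": [[0.0005,-0.016,0.02,-0.016],[0.001,-0.0329,0.04,-0.016],[0.001,-0.0329,0.06,-0.016],[0.001,-0.0329,0.0847,-0.016],[0.001,-0.0329,0.0847,-0.016]]}}

```text
time: 34.7
ee_pos: [0.5197, -0.3829, 0.1317]
tcp_rot: [179.8, -0.3, 175.9]
wrist_force: [-1.0, 0.6, -0.3]
opening: 0.0401
grasp_force: 0.0
```

```bash
cat >> h.py <<'E'
def gripmeas():
    p,r=pose(); c=cam('wrist'); I=c['img']; m=(I.max(2)<50)
    row=int(np.argmax(m[:,265:297].sum(1)>8)); k=np.where(m[row+8,240:320])[0]+240
    return p,r,c,row,k
E
python3 - <<'E'
from h import *
p,r,c,row,k=gripmeas(); print(p,row,k.min(),k.max(),len(k))
a=ray(c,(k.mean(),row),.072); print('near end',a,'center',a+R.from_euler('z',-3.8,degrees=True).apply([.03,0,0]), 'y at top', ray(c,(k.mean(),row+8),.1))
print([(np.round(d['location']),ray(c,d['location'],.041)) for d in bot.mark_of('wrist','bolt1') if 220<d['location'][0]<340])
E
```

```text
[ 0.51970401 -0.38293117  0.13171662] 196 264 284 21
near end [ 0.49590424 -0.38570593  0.072     ] center [ 0.52583828 -0.38769414  0.072     ] y at top [ 0.4945682  -0.38510203  0.1       ]
[(array([277., 218.]), array([ 0.52228857, -0.38589306,  0.041     ]))]
```

{"method": "arm_command", "body": {"series": [[-0.004,-0.0015,0.01,0],[-0.004,-0.0015,0.022,0],[-0.004,-0.0015,0.034,0],[-0.004,-0.0015,0.044,0],[-0.004,-0.0015,0.054,0]]}}

```text
time: 35.3
ee_pos: [0.5248, -0.3852, 0.0803]
tcp_rot: [180.0, -0.0, 175.9]
wrist_force: [-0.2, -0.4, 0.2]
opening: 0.04
grasp_force: 0.0
```

{"method": "arm_command", "body": {"series": [[0,0,0,0],[0,0,0,0],[0,0,0,0],[0,0,0,0],[0,0,0,0]], "hand": 0}}

```text
time: 35.8
ee_pos: [0.525, -0.3855, 0.0817]
tcp_rot: [-180.0, 0.0, 175.9]
wrist_force: [0.1, -0.1, -1.3]
opening: 0.0122
grasp_force: 78.5
```

{"method": "arm_command", "body": {"series": [[0,0,-0.01,0],[0,0,-0.03,0],[0,0,-0.06,0],[0,0,-0.1,0],[0,0,-0.135,0]]}}

```text
time: 36.3
ee_pos: [0.5248, -0.3854, 0.2192]
tcp_rot: [-180.0, 0.1, 175.9]
wrist_force: [0.5, -0.4, -2.3]
opening: 0.0125
grasp_force: 78.6
```

```bash
python3 - <<'E'
from h import *
p,r,c,row,k=gripmeas(); print(p,bot.get_obs()['wrist_force'],row,k.min(),k.max())
for h in (-.006,-.011): print('center x tool',r.inv().apply(ray(c,(k.mean(),row),p[2]+h)-p)-[.03,0,0])
print('right',delta(*W(-.099,-.081),.2,185.2))
# front / bolts check from top
t=cam('top')
for n,z in (('front',.028),('bolt1',.03)):
    print(n,[(round(d['confidence'],2),np.round(ray(t,d['location'],z),3).tolist()) for d in bot.mark_of('top',n)])
print(W(.045,0),W(.051,.081),W(.085,-.081))
E
```

```text
[ 0.52477256 -0.38536871  0.21924195] [-1.68781681  1.37883676  2.99231323] 208 267 292
center x tool [-0.00059548 -0.00058816  0.00596938]
center x tool [-0.00199196 -0.0006037   0.01097087]
right [0.0888, 0.3364, 0.0258, -0.1625]
front [(0.92, [0.595, 0.047, 0.028])]
bolt1 [(0.68, [0.593, 0.137, 0.03]), (0.67, [0.642, -0.039, 0.03])]
[0.5973148  0.04957847] [0.59594887 0.1307889 ] [ 0.64449141 -0.02746287]
```

{"method": "arm_command", "body": {"series": [[0.01,0.04,0,-0.033],[0.021,0.08,0,-0.066],[0.032,0.12,0,-0.1],[0.043,0.16,0,-0.133],[0.053,0.2,0,-0.1625]]}}

```text
time: 37.0
ee_pos: [0.4852, -0.1805, 0.2149]
tcp_rot: [179.9, -0.1, -174.7]
wrist_force: [0.4, 0.7, -2.1]
opening: 0.0126
grasp_force: 79.0
```

```bash
python3 - <<'E'
from h import *
print(pose()[0],delta(*W(-.1,-.081),.115,185.2))
E
```

```text
[ 0.48516074 -0.18049224  0.21493928] [0.0123, 0.138, 0.0999, 0.001]
```

{"method": "arm_command", "body": {"series": [[0.004,0.04,0,0],[0.008,0.08,0,0],[0.011,0.11,0,0],[0.0123,0.138,0.02,0.001],[0.0123,0.138,0.05,0.001]]}}

```text
time: 37.5
ee_pos: [0.4614, -0.0433, 0.1663]
tcp_rot: [180.0, 0.1, -174.7]
wrist_force: [-0.6, -0.6, -2.0]
opening: 0.0128
grasp_force: 79.1
```

{"method": "arm_command", "body": {"series": [[0,0,0.02,0],[0,0,0.04,0],[0,0,0.05,0],[0,0,0.05,0],[0,0,0.05,0]]}}

```text
time: 38.0
ee_pos: [0.4616, -0.0459, 0.1167]
tcp_rot: [180.0, -0.0, -174.9]
wrist_force: [0.7, -0.6, -0.8]
opening: 0.0121
grasp_force: 79.0
```

```bash
python3 - <<'E'
from h import *
print(pose()[0],delta(*W(-.1,-.081),.0687,185.2))
E
```

```text
[ 0.46162764 -0.04591367  0.11674852] [0.0012, 0.0018, 0.048, -0.0011]
```

{"method": "arm_command", "body": {"series": [[0.001,0.0017,0.01,0],[0.001,0.0017,0.018,0],[0.001,0.0017,0.026,0],[0.001,0.0017,0.031,0],[0.001,0.0017,0.035,0]]}}

```text
time: 38.5
ee_pos: [0.4603, -0.0443, 0.0809]
tcp_rot: [180.0, -0.0, -174.9]
wrist_force: [0.1, 0.1, -1.5]
opening: 0.0123
grasp_force: 79.1
```

{"method": "arm_command", "body": {"series": [[0,0,0.0015,0],[0,0,0.003,0],[0,0,0.0045,0],[0,0,0.006,0],[0,0,0.006,0]]}}

```text
time: 39.0
ee_pos: [0.4604, -0.0443, 0.0753]
tcp_rot: [180.0, -0.0, -174.9]
wrist_force: [0.7, -0.5, -1.6]
opening: 0.0125
grasp_force: 79.1
```

{"method": "arm_command", "body": {"series": [[0,0,0.0015,0],[0,0,0.003,0],[0,0,0.0045,0],[0,0,0.0055,0],[0,0,0.0055,0]]}}

```text
time: 39.5
ee_pos: [0.4604, -0.0443, 0.0698]
tcp_rot: [180.0, -0.0, -174.9]
wrist_force: [0.1, 0.8, -2.2]
opening: 0.0126
grasp_force: 79.1
```

{"method": "arm_command", "body": {"series": [[-0.01,0.0002,0,0],[-0.02,0.0002,0,0],[-0.03,0.0002,0,0],[-0.04,0.0003,0,0],[-0.05,0.0003,0,0]]}}

```text
time: 40.0
ee_pos: [0.5113, -0.0393, 0.0698]
tcp_rot: [180.0, -0.0, -174.8]
wrist_force: [0.8, -0.3, -2.6]
opening: 0.0127
grasp_force: 79.1
```

{"method": "arm_command", "body": {"series": [[-0.012,0,0,0],[-0.024,0,0,0],[-0.036,0,0,0],[-0.046,0,0,0],[-0.055,0,0,0]]}}

```text
time: 40.5
ee_pos: [0.5659, -0.0345, 0.0698]
tcp_rot: [180.0, -0.0, -174.9]
wrist_force: [0.3, -0.7, -1.5]
opening: 0.0126
grasp_force: 79.1
```

{"method": "arm_command", "body": {"series": [[0,0.0001,0,0.11],[0,0.0002,0,0.22],[0,0.0003,0,0.33],[0,0.0004,0,0.44],[0,0.0005,0,0.5236]]}}

```text
time: 41.0
ee_pos: [0.5653, -0.034, 0.07]
tcp_rot: [-180.0, -0.0, 154.9]
wrist_force: [-0.1, -0.2, -2.2]
opening: 0.0128
grasp_force: 79.1
```

{"method": "arm_command", "body": {"series": [[0,0.0001,0,0.11],[0,0.0002,0,0.22],[0,0.0003,0,0.33],[0,0.0004,0,0.44],[0,0.0005,0,0.5236]]}}

```text
time: 41.5
ee_pos: [0.5655, -0.0336, 0.07]
tcp_rot: [-180.0, -0.0, 124.9]
wrist_force: [0.4, -0.3, -1.8]
opening: 0.0124
grasp_force: 79.1
```

{"method": "arm_command", "body": {"series": [[0,0.0001,0,0.11],[0,0.0002,0,0.22],[0,0.0003,0,0.33],[0,0.0004,0,0.44],[0,0.0005,0,0.5236]]}}

```text
time: 42.0
ee_pos: [0.5659, -0.0333, 0.07]
tcp_rot: [-180.0, 0.0, 94.9]
wrist_force: [-0.5, 0.4, -2.7]
opening: 0.0126
grasp_force: 79.1
```

{"method": "arm_command", "body": {"series": [[0,0,0.001,0],[0,0,0.002,0],[0,0,0.002,0],[0,0,0.002,0],[0,0,0.002,0]]}}

```text
time: 42.5
ee_pos: [0.5661, -0.0333, 0.0691]
tcp_rot: [179.9, 0.0, 95.3]
wrist_force: [-2.6, 0.4, 5.7]
opening: 0.0125
grasp_force: 80.3
```

{"method": "arm_command", "body": {"series": [[0,0,0,0],[0,0,0,0],[0,0,0,0],[0,0,0,0],[0,0,0,0]], "hand": 0.04}}

```text
time: 43.0
ee_pos: [0.5656, -0.0333, 0.0679]
tcp_rot: [-180.0, -0.0, 95.2]
wrist_force: [0.4, -0.3, 0.1]
opening: 0.04
grasp_force: 0.0
```

{"method": "arm_command", "body": {"series": [[0,0,-0.02,0],[0,0,-0.05,0],[0,0,-0.09,0],[0,0,-0.135,0],[0,0,-0.18,-0.14]]}}

```text
time: 43.5
ee_pos: [0.5652, -0.0333, 0.2496]
tcp_rot: [-180.0, -0.0, 103.2]
wrist_force: [1.4, -0.4, -0.4]
opening: 0.0401
grasp_force: 0.0
```

{"method": "arm_command", "body": {"series": [[0.016,-0.014,-0.02,-0.14],[0.032,-0.028,-0.04,-0.28],[0.048,-0.042,-0.06,-0.42],[0.064,-0.056,-0.08,-0.56],[0.08,-0.07,-0.1,-0.7]]}}

```text
time: 44.0
ee_pos: [0.4785, 0.0291, 0.3488]
tcp_rot: [180.0, 0.0, 143.6]
wrist_force: [0.6, 0.3, 0.6]
opening: 0.04
grasp_force: 0.0
```

```bash
python3 - <<'E'
from h import *
print(pose()[0],delta(.48,.043,.34,185.2))
E
```

```text
[0.47845834 0.02905998 0.34884764] [0.007, 0.0121, 0.0088, -0.7259]
```

{"method": "arm_command", "body": {"series": [[0.002,0.003,0,-0.145],[0.004,0.006,0,-0.29],[0.006,0.012,0,-0.435],[0.007,0.012,0,-0.58],[0.007,0.012,0,-0.726]]}}

```text
time: 44.5
ee_pos: [0.4808, 0.0427, 0.348]
tcp_rot: [180.0, 0.0, -174.8]
wrist_force: [-1.0, -0.4, -0.0]
opening: 0.0397
grasp_force: 0.0
```

{"method": "arm_command", "body": {"series": [[0,0,0,0],[0,0,0,0],[0,0,0,0],[0,0,0,0],[0,0,0,0]]}}

```text
time: 45.0
ee_pos: [0.4808, 0.0424, 0.348]
tcp_rot: [180.0, -0.0, -175.2]
wrist_force: [0.2, 0.0, 0.3]
opening: 0.0399
grasp_force: 0.0
```

```bash
python3 - <<'E'
from h import *
p,r=pose(); print(p,r.as_euler('xyz',degrees=True))
c=cam('wrist'); ys=np.arange(.13,-.13,-.0007); xs=np.arange(-.135,.15,.0007)
B=ortho(c,.046,xs,ys); cv2.imwrite('pics/w9.png',np.hstack([B,c['img'][:407]]) if B.shape[0]==408 else np.hstack([cv2.resize(B,(int(B.shape[1]*.75),407)),c['img'][:407,:]])[:, :800])
ye=ys
def ed(x,th=35):
    q=B[int((x+.135)/.0007),:,0].astype(int); e=np.abs(q[2:]-q[:-2]); return [float(round(ys[k+1]*1e3,1)) for k in range(1,len(e)-1) if e[k]>th and e[k]>=e[k-1] and e[k]>e[k+1]]
for x in (-.02,.03,.07): print(x,ed(x))
t=cam('top')
for m in ('wrist','top'):
  print([(round(d['confidence'],2),np.round(ray(c if m=='wrist' else t,d['location'],.028),3).tolist()) for d in bot.mark_of(m,'bolt1')+bot.mark_of(m,'front')])
for m,z in (('top',.06),('scene',.06)):
    cc=cam(m); print([(d['confidence'],ray(cc,d['location'],z)) for d in bot.mark_of(m,'drawer_pull')])
E
```

```text
[0.48079506 0.04241386 0.34797687] [ 1.79998832e+02 -3.13643204e-03 -1.75202976e+02]Traceback (most recent call last):
  File "<stdin>", line 4, in <module>
    return _nx.concatenate(arrs, 1, dtype=dtype, casting=casting)
           ~~~~~~~~~~~~~~~^^^^^^^^^^^^^^^^^^^^^^^^^^^^^^^^^^^^^^^
ValueError: all the input array dimensions except for the concatenation axis must match exactly, but along dimension 0, the array at index 0 has size 408 and the array at index 1 has size 407
```

```bash
python3 - <<'E'
from h import *
p,r=pose(); print(p,r.as_euler('xyz',degrees=True))
c=cam('wrist'); ys=np.arange(.13,-.13,-.0007); xs=np.arange(-.135,.15,.0007)
B=ortho(c,.046,xs,ys); h=B.shape[0]; cv2.imwrite('pics/w9.png',np.hstack([B,c['img'][:h,90:510]]))
def ed(x,th=35):
    q=B[int((x+.135)/.0007),:,0].astype(int); e=np.abs(q[2:]-q[:-2]); return [float(round(ys[k+1]*1e3,1)) for k in range(1,len(e)-1) if e[k]>th and e[k]>=e[k-1] and e[k]>e[k+1]]
for x in (-.02,.03,.07): print(x,ed(x))
t=cam('top')
for m in ('wrist','top'):
  print([(round(d['confidence'],2),np.round(ray(c if m=='wrist' else t,d['location'],.028),3).tolist()) for d in bot.mark_of(m,'bolt1')+bot.mark_of(m,'front')])
for m,z in (('top',.06),('scene',.06)):
    cc=cam(m); print([(d['confidence'],ray(cc,d['location'],z)) for d in bot.mark_of(m,'drawer_pull')])
E
```

```text
[0.48081791 0.04242576 0.34797606] [ 1.79999512e+02  7.80681032e-04 -1.75183855e+02]
-0.02 [83.8, 72.6, 56.5, -54.1, -71.6, -83.5, -113.6]
0.03 [114.6, 55.1, -54.1, -57.6]
0.07 [-54.1, -62.5, -104.5, -114.3]
[(0.91, [0.598, 0.131, 0.028]), (0.63, [0.567, -0.033, 0.028]), (0.49, [0.647, -0.032, 0.028]), (0.97, [0.598, 0.049, 0.028])]
[(0.89, [0.379, -0.5, 0.028]), (0.68, [0.644, -0.026, 0.028]), (0.65, [0.562, -0.032, 0.028]), (0.57, [0.508, -0.497, 0.028]), (0.51, [0.447, 0.115, 0.028]), (0.48, [0.63, -0.56, 0.028]), (0.65, [0.597, 0.054, 0.028])]
[(0.57, array([ 0.36811715, -0.30479832,  0.06      ]))]
[(0.94, array([ 0.35812184, -0.28050755,  0.06      ]))]
```

View pics/w9.png

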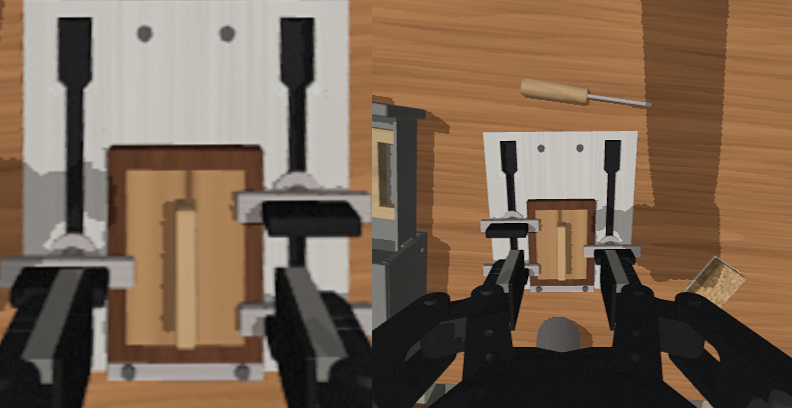

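The final check shows all three arms lying across the wood, the board against the stop and its edges centred to about 1 mm. Next is the drawer.

```bash
python3 - <<'E'
from h import *
d=np.load('w3.npz'); w=dict(K=d['K'],R=d['R'],t=d['t'])
obs=[(w,(329.4,90.8))]
for n in ('top','scene'):
    for _ in range(3):
        c=cam(n); m=bot.mark_of(n,'drawer_pull')
        if m and m[0]['confidence']>.5: obs.append((c,m[0]['location'])); print(n,m[0])
f=lambda P:np.concatenate([proj(c,P)-np.array(q) for c,q in obs])
s=least_squares(f,[.37,-.3,.06],loss='soft_l1'); print(s.x,np.round(s.fun,1))
# panel top corners height test: panel centre midpoint in w3
for z in (.09,.1,.11): print(z,ray(w,(204,106),z),ray(w,(462,121),z))
print(delta(.30,-.30,.2,176.2))
E
```

```text
top {'location': [358.0, 281.3], 'confidence': 0.6}
top {'location': [356.5, 281.7], 'confidence': 0.6}
top {'location': [357.7, 282.5], 'confidence': 0.58}
scene {'location': [180.3, 210.7], 'confidence': 0.81}
scene {'location': [181.6, 209.8], 'confidence': 0.77}
scene {'location': [179.1, 210.7], 'confidence': 0.7}
[ 0.37476818 -0.29986169  0.07607338] [-0.2  0.8 -1.6  0.8 -0.1  0.4 -1.3 -0.4 -1.2 -0.5 -2.5  0.4  0.  -0.5]
0.09 [ 0.38912309 -0.4273771   0.09      ] [ 0.4046829  -0.16548286  0.09      ]
0.1 [ 0.38976462 -0.42491987  0.1       ] [ 0.4048259  -0.17141664  0.1       ]
0.11 [ 0.39040616 -0.42246264  0.11      ] [ 0.4049689  -0.17735042  0.11      ]
[0.2092, -0.3259, 0.148, 0.1513]
```

{"method": "arm_command", "body": {"series": [[0.025,-0.038,0.01,0.03],[0.05,-0.077,0.03,0.06],[0.075,-0.115,0.05,0.09],[0.1,-0.155,0.07,0.12],[0.125,-0.195,0.085,0.1513]], "hand": 0, "grip_force": 40}}

```text
time: 46.65
ee_pos: [0.3719, -0.1628, 0.2622]
tcp_rot: [-180.0, 0.0, 176.2]
wrist_force: [1.9, 0.5, -0.5]
opening: -0.0001
grasp_force: 0.0
```

```bash
python3 - <<'E'
from h import *
print(pose()[0],delta(.315,-.296,.2,176.2))
E
```

```text
[ 0.37193487 -0.16281803  0.26222243] [0.0479, -0.1367, 0.0622, -0.0005]
```

{"method": "arm_command", "body": {"series": [[0.015,-0.04,0.015,0],[0.03,-0.08,0.03,0],[0.045,-0.115,0.05,0],[0.048,-0.137,0.062,0],[0.048,-0.137,0.1,0]]}}

```text
time: 47.15
ee_pos: [0.3162, -0.2983, 0.1647]
tcp_rot: [-179.8, 0.2, 176.0]
wrist_force: [-0.7, 0.5, -0.9]
opening: 0.0001
grasp_force: 0.0
```

{"method": "arm_command", "body": {"series": [[0,0,0.03,0],[0,0,0.06,0],[0,0,0.09,0],[0,0,0.095,0],[0,0,0.095,0]]}}

```text
time: 47.65
ee_pos: [0.3159, -0.2949, 0.0681]
tcp_rot: [180.0, -0.1, 176.2]
wrist_force: [-0.3, 0.3, 0.6]
opening: -0.0004
grasp_force: 0.0
```

```bash
python3 - <<'E'
from h import *
print(pose()[0],delta(.36,-.299,.067,176.2))
E
```

```text
[ 0.31588381 -0.29492068  0.06811625] [-0.0443, -0.0011, 0.0011, -0.0001]
```

Pushing along tool −x, the drawer's travel direction.

{"method": "arm_command", "body": {"series": [[-0.01,0,0,0],[-0.02,0,0,0],[-0.03,0,0,0],[-0.04,0,0,0],[-0.05,0,0,0]]}}

```text
time: 48.15
ee_pos: [0.367, -0.2986, 0.0684]
tcp_rot: [-180.0, -0.0, 176.2]
wrist_force: [-0.6, -0.9, 0.5]
opening: 0.0002
grasp_force: 0.2
```

{"method": "arm_command", "body": {"series": [[-0.008,0,0,0],[-0.016,0,0,0],[-0.024,0,0,0],[-0.032,0,0,0],[-0.04,0,0,0]]}}

```text
time: 48.65
ee_pos: [0.4065, -0.3011, 0.0681]
tcp_rot: [180.0, -0.0, 176.2]
wrist_force: [-1.3, 1.9, 1.2]
opening: 0.0002
grasp_force: 0.9
```

{"method": "arm_command", "body": {"series": [[-0.008,0,0,0],[-0.016,0,0,0],[-0.024,0,0,0],[-0.032,0,0,0],[-0.04,0,0,0]]}}

```text
time: 49.15
ee_pos: [0.4466, -0.3038, 0.0682]
tcp_rot: [180.0, -0.0, 176.2]
wrist_force: [-0.9, 0.6, 0.7]
opening: -0.0001
grasp_force: 0.9
```

```bash
python3 - <<'E'
from h import *
p,r=pose(); print(p)
for n in ('top','scene'):
    c=cam(n); print(n,[(round(d['confidence'],2),np.round(ray(c,d['location'],.07),3).tolist()) for d in bot.mark_of(n,'drawer_pull')], proj(c,p))
E
```

```text
[ 0.4465514  -0.3038481   0.06816202]
top [(0.75, [0.459, -0.314, 0.07])] [356.76242647 256.15857688]
scene [(0.61, [0.464, -0.305, 0.07]), (0.44, [0.606, -0.022, 0.07])] [195.2691541  223.66745244]
```

{"method": "arm_command", "body": {"series": [[-0.008,0,0,0],[-0.016,0,0,0],[-0.024,0,0,0],[-0.032,0,0,0],[-0.04,0,0,0]]}}

```text
time: 49.85
ee_pos: [0.4867, -0.3065, 0.0683]
tcp_rot: [-180.0, 0.0, 176.2]
wrist_force: [-1.7, 1.0, 1.9]
opening: -0.0005
grasp_force: 0.9
```

{"method": "arm_command", "body": {"series": [[-0.005,0,0,0],[-0.01,0,0,0],[-0.015,0,0,0],[-0.02,0,0,0],[-0.025,0,0,0]]}}

```text
time: 50.35
ee_pos: [0.5111, -0.3081, 0.0682]
tcp_rot: [180.0, -0.0, 176.2]
wrist_force: [-2.3, 0.5, -0.5]
opening: -0.0
grasp_force: 0.9
```

{"method": "arm_command", "body": {"series": [[-0.003,0,0,0],[-0.006,0,0,0],[-0.009,0,0,0],[-0.012,0,0,0],[-0.015,0,0,0]]}}

```text
time: 50.85
ee_pos: [0.5259, -0.3091, 0.0682]
tcp_rot: [180.0, -0.0, 176.2]
wrist_force: [-1.5, 1.0, 0.8]
opening: -0.0001
grasp_force: 0.8
```

```bash
python3 - <<'E'
from h import *
c=cam('top'); print(ray(c,(318,196),.13),ray(c,(409,200),.13), bot.get_obs()['wrist_force'])
for d in bot.mark_of('top','drawer_pull'): print(d, ray(c,d['location'],.07))
g=c['img'][150:270,357].tolist(); print([(150+i,v) for i,v in enumerate(g) if i%3==0])
E
```

```text
[ 0.60449559 -0.19060783  0.13      ] [ 0.5958697  -0.43782358  0.13      ] [-0.31525376  0.32176642  0.20547462]
{'location': [361.9, 224.1], 'confidence': 0.76} [ 0.53712708 -0.32009949  0.07      ]
[(150, [104, 107, 111]), (153, [106, 108, 113]), (156, [107, 110, 114]), (159, [108, 110, 114]), (162, [107, 109, 113]), (165, [107, 111, 114]), (168, [107, 111, 114]), (171, [108, 111, 115]), (174, [108, 111, 115]), (177, [108, 111, 115]), (180, [108, 112, 115]), (183, [109, 112, 116]), (186, [112, 114, 118]), (189, [110, 113, 116]), (192, [110, 113, 117]), (195, [106, 109, 113]), (198, [72, 104, 128]), (201, [95, 142, 176]), (204, [94, 140, 174]), (207, [82, 92, 101]), (210, [70, 74, 78]), (213, [67, 76, 81]), (216, [65, 74, 80]), (219, [66, 74, 80]), (222, [85, 97, 104]), (225, [83, 95, 102]), (228, [84, 95, 103]), (231, [94, 107, 115]), (234, [102, 117, 126]), (237, [109, 125, 134]), (240, [114, 130, 140]), (243, [119, 136, 147]), (246, [123, 141, 153]), (249, [127, 145, 157]), (252, [130, 150, 162]), (255, [134, 154, 166]), (258, [137, 157, 170]), (261, [140, 160, 173]), (264, [142, 162, 175]), (267, [144, 166, 179])]
```

{"method": "arm_command", "body": {"series": [[-0.004,0,0,0],[-0.008,0,0,0],[-0.012,0,0,0],[-0.015,0,0,0],[-0.018,0,0,0]]}}

```text
time: 51.45
ee_pos: [0.544, -0.3104, 0.0683]
tcp_rot: [-180.0, -0.0, 176.2]
wrist_force: [-5.1, 0.1, 1.9]
opening: -0.0001
grasp_force: 2.3
```

{"method": "arm_command", "body": {"series": [[-0.0015,0,0,0],[-0.003,0,0,0],[-0.0045,0,0,0],[-0.006,0,0,0],[-0.0075,0,0,0]]}}

```text
time: 51.95
ee_pos: [0.5499, -0.3108, 0.0683]
tcp_rot: [180.0, -0.2, 176.2]
wrist_force: [-7.8, 0.8, 5.3]
opening: 0.0001
grasp_force: 4.1
```

{"method": "arm_command", "body": {"series": [[-0.001,0,0,0],[-0.002,0,0,0],[-0.003,0,0,0],[-0.003,0,0,0],[-0.003,0,0,0]]}}

```text
time: 52.45
ee_pos: [0.5546, -0.311, 0.0682]
tcp_rot: [-180.0, 0.0, 176.2]
wrist_force: [-0.6, -0.1, 0.2]
opening: -0.0001
grasp_force: 0.0
```

{"method": "arm_command", "body": {"series": [[-0.001,0,0,0],[-0.002,0,0,0],[-0.003,0,0,0],[-0.004,0,0,0],[-0.005,0,0,0]]}}

```text
time: 52.95
ee_pos: [0.5558, -0.3111, 0.0682]
tcp_rot: [180.0, -0.4, 176.1]
wrist_force: [-23.4, 2.3, 12.0]
opening: 0.0001
grasp_force: 12.0
```

{"method": "arm_command", "body": {"series": [[0.005,0,0,0],[0.015,0,0,0],[0.035,0,0,0],[0.07,0,0,0],[0.11,0,-0.03,0]]}}

```text
time: 53.45
ee_pos: [0.4469, -0.3026, 0.0945]
tcp_rot: [179.8, -0.3, 176.3]
wrist_force: [0.2, -0.8, 0.7]
opening: -0.0001
grasp_force: 0.0
```

{"method": "arm_command", "body": {"series": [[0,0,-0.04,0],[0,0,-0.08,0],[0,0,-0.12,0],[0,0,-0.16,0],[0,0,-0.16,0]]}}

```text
time: 53.95
ee_pos: [0.4503, -0.3048, 0.2642]
tcp_rot: [-179.8, 0.4, 176.2]
wrist_force: [0.4, -0.7, 0.3]
opening: -0.0001
grasp_force: 0.0
```

```bash
python3 - <<'E'
from h import *
print(pose()[0])
c=cam('top'); s=cam('scene')
for m,cc in (('top',c),('scene',s)):
  print(m,'pull',[(round(d['confidence'],2),np.round(ray(cc,d['location'],.07),3).tolist()) for d in bot.mark_of(m,'drawer_pull')])
  print('front',[(round(d['confidence'],2),np.round(ray(cc,d['location'],.028),3).tolist()) for d in bot.mark_of(m,'front')],'bolts',[(round(d['confidence'],2),np.round(ray(cc,d['location'],.028),3).tolist()) for d in bot.mark_of(m,'bolt1')])
E
```

```text
[ 0.45031329 -0.30477011  0.26422632]
top pull [(0.76, [0.568, -0.315, 0.07]), (0.36, [0.544, 0.032, 0.07]), (0.23, [0.661, 0.057, 0.07])]
front [(0.77, [0.595, 0.048, 0.028]), (0.39, [0.655, -0.029, 0.028]), (0.35, [0.565, -0.035, 0.028]), (0.33, [0.792, 0.057, 0.028])] bolts [(0.86, [0.652, -0.03, 0.028]), (0.7, [0.568, -0.042, 0.028]), (0.51, [0.593, 0.129, 0.028])]
scene pull [(0.45, [0.507, -0.089, 0.07])]
front [(0.82, [0.602, 0.04, 0.028])] bolts [(0.97, [0.518, -0.51, 0.028]), (0.81, [0.555, -0.019, 0.028]), (0.79, [0.606, 0.127, 0.028]), (0.76, [0.634, -0.035, 0.028]), (0.7, [0.632, -0.562, 0.028]), (0.7, [0.377, -0.52, 0.028])]
```

The drawer stayed shut, and the board and all three bolts are in place, so I'm handing in.

```bash
python3 -c "
from workcell import bot
print(bot.job_done())"
```

```text
the job is handed in; nothing more can be done
None
```

The job is handed in: the drawer front sits against the stop, centred between the slots to about 1 mm; all three T-bolts from the drawer (two on the right, one on the left) are locked across it; and the empty drawer is clicked shut.

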